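# Pack the two carton sizes into their rows and shut the case

## Robot

A 6-joint arm with a two-finger parallel gripper is mounted at the origin on a cart in front of the work surface, level with it; the furniture and walls round the work are solid. World frame = base frame: x ahead of the robot, y to its left, z up, the work surface at z = 0. Lengths are in m, angles in rad, forces in N, time in s.
With the tool pointing down it reaches from about 0.375 to 0.9 m from the base axis. Payload 3.1 kg.
Tool frame: the origin (TCP) lies between the finger pads; the fingertips stand robot.tip_extent ahead of it and the grasp point (between the pads) lies 3 mm ahead of it (robot.tip_extent is the distance from the TCP to the fingertips, in m); z points along the fingers, x is the direction in which the jaws open and shut, and the axes are right-handed (so a half turn about z gives the same grasp; the last joint's range is limited). The gripper opens to 87 mm and grips with 3 to 60 N. Pads are 19 mm wide; open, the fingers measure 117 mm over their backs; the gripper's body (75 mm by 190 mm) begins 51 mm behind the grasp point.
Start: joints at [0.974, 0.527, 1.433, -0, 1.181, -0.178], TCP at [0.254, 0.571, 0.245] pointing down, gripper open.
Joint ranges: [-3.08, 3.08], [-0.75, 2.2], [0.22, 2.44], [-1.43, 4.57], [0, 2.65], [-2.85, 2.85]. Speed limits (rad/s): [2.79, 2.79, 3.14, 3.14, 3.14, 3.14].

## Interface

Orientations are given as a unit quaternion [x, y, z, w].
In Python, from rig import robot, cams gives the robot as it stands.
- The arm moves only by the tool carry_out, never from a script. Its argument "steps" is a list of rows, each a list of 3 entries, a list of its own where there are three numbers: the shift along the world's x, y, z in cm, then the turn about the world's z in degrees, then the closure, from 0 (fully open) to 1 (shut). In form: [[[dx, dy, dz], spin, fingers], ...]. A call has 1 to 10 rows; each row shifts and turns the pose as measured when the row begins; what a row does not reach is not made up. A row lasts 1/10 s, in which the tool goes at most 50 mm and 8.59 degrees, less where a joint would pass 70% of its speed; a pose out of reach is approached as far as the arm can. A call with a gripper value outside its range is refused whole. The fingers move at their own pace and stop on an object; "squeeze" is the grip in N (left out, the last holds). Time passes only in rows, so rows that do not move let the fingers close. It gives the time, the measured TCP pose, the force and the opening at its end, in the units of the state.
- robot.get_obs(): the state, without advancing time (a new reading comes with each control period).
- cams.camera(name): name is "scene" or "top" or "wrist"; returns a dict with "pixels" (420x560x3 uint8, red, green, blue), "fx", "fy", "cx", "cy" (pixels), "eye" and "rotation" of the camera in the world. Camera axes: x right, y up, looking along -z (the intrinsics and any distortion apply to the point x, -y, -z); pixel columns grow to the right and rows downward; lengths in m; the calibration is good to about 2 mm. A picture is of the moment at which its call begins. There is no depth.
- robot.hand_in(): hands the job in, once; it reports no verdict.
The state is a dict: "time": time; "q": joint angles; "joint_velocities": joint speeds; "joint_torque": joint torques, N m; "position": TCP position; "tool_rot": TCP orientation; "ft_force": force on the tool from outside, world axes, zero at the start; "moment": the same for the moment, N m; "grip_width": finger opening in m.
Only numpy, scipy, OpenCV 4.12 (cv2) and the standard library are available. Lean on these libraries where they do the work, as an engineer would, in place of code of your own. Each camera call takes 0.05 s, during which the arm holds its last target. There are 200 camera calls.

## Task

Sort the four purple cartons into the red presentation case: the two long ones into its row of long pockets and the two short ones into its row of short pockets, each fully home, flat on the pocket's floor and right way up. When all four are in and let go, swing the lid over and shut it completely. Leave the paper cup, the loose chocolate and the spool of ribbon where they are.

Things in the scene. Friction and masses are not known exactly. Their poses are not given: they have to be found in the camera images.
- case: Red presentation case, fixed, 246 (x) x 142 (y) x 23 mm high without its lid; origin at the centre of its underside. Walls 5 mm; inside a cream insert, top 20 mm above the table, with four pockets 14 mm deep, long sides along the case's x: two long ones side by side in the +x half, two short ones side by side in the -x half, 28 mm apart
- long_pocket_left (a point): centre of the floor of the long pocket (116 x 38 mm) on the case's +y side (next to the hinge), 6 mm above the table; a carton that is home has its origin here and its top 48 mm above the table
- long_pocket_right (a point): centre of the floor of the long pocket on the case's -y side
- short_pocket_left (a point): centre of the floor of the short pocket (86 x 38 mm) on the case's +y side (next to the hinge), 6 mm above the table
- short_pocket_right (a point): centre of the floor of the short pocket on the case's -y side
- case_lid (a joint): hinge of the case's lid, rad: 0 = shut, lid level; grows as it opens, 1.57 = upright, 2.2 = leaning back as far as it goes. The hinge is stiff: the lid stays at any angle, about 2 N at its free edge moves it
- lid_hinge (a point): middle of the hinge line: the case's top edge on its +y side, 23 mm above the table; the line runs along the case's x
- lid_edge (a point): middle of the lid's free edge, on the corner with its outer face. The lid is a red hat 246 mm wide (along the hinge), 142 mm from hinge to free edge and 32 mm deep, hollow towards the case, its outer face 32 mm from the hinge plane; shut, its top lies 55 mm above the table
- long_carton_1: first long purple folding carton with a gold band round its middle, 110 mm long x 32 wide x 42 high, 110 g, rigid; origin at the centre of its underside, x along its length, z up. Only the length tells the two sizes apart (the others are 80 mm long)
- long_carton_2: second long purple folding carton with a gold band round its middle, 110 mm long x 32 wide x 42 high, 110 g, rigid; origin at the centre of its underside, x along its length, z up. Only the length tells the two sizes apart (the others are 80 mm long)
- short_carton_1: first short purple folding carton with a gold band round its middle, 80 mm long x 32 wide x 42 high, 80 g, rigid; origin at the centre of its underside, x along its length, z up. Only the length tells the two sizes apart (the others are 110 mm long)
- short_carton_2: second short purple folding carton with a gold band round its middle, 80 mm long x 32 wide x 42 high, 80 g, rigid; origin at the centre of its underside, x along its length, z up. Only the length tells the two sizes apart (the others are 110 mm long)
- empty_cup: bystander: empty brown pleated paper cup, 50 mm across, 26 high; origin under its centre
- lone_chocolate: bystander: flat chocolate in a spread brown paper cup, 55 x 71 mm, 17 high; origin under its centre
- purple_ribbon: bystander: white spool of purple ribbon lying flat, 70 mm across, 16 high; origin under its centre

How it is judged:
By the outcome, as a careful person would: the job done as asked, in the order asked, and still so for the second after the job is handed in, with the robot touching nothing.
It also fails if it takes over 72 s, if anything falls off the work surface, if the arm or the gripper's body presses on something with over 40 N, if the wrist force passes 120 N, or if a joint passes its speed limit or range.

## Working session

There is one attempt and no reset: what is moved stays moved. The work goes in short steps, Python scripts to look and compute and a tool call to move; the robot and the scene stay as the last step left them, time stands still between calls to the robot, and variables do not carry over. Pictures are saved under pics/ and viewed, about 8 in all and at most 12, crops included, and the job is handed in when it is done.

Besides the shell and the picture viewer there is one more tool, called after "Emit:" by a JSON object that holds its "api" and its "payload". carry_out: Moves the arm, as the interface text tells. Its arguments: {"type":"object","properties":{"steps":{"type":"array"},"squeeze":{"type":"number"}},"required":["steps"]}

```bash
ls; mkdir -p pics; python3 - <<'E'
from rig import robot, cams
import cv2,numpy as np,pickle
print(robot.get_obs(), robot.tip_extent)
d={}
for n in ("top","scene"):
    c=cams.camera(n); d[n]=c
    cv2.imwrite(f"pics/{n}0.png",c["pixels"][:,:,::-1])
    print(n,{k:np.round(v,4).tolist() for k,v in c.items() if k!="pixels"})
pickle.dump(d,open("v0.pkl","wb"))
E
```

```text
pics
{'time': 0.0, 'q': array([ 9.73511950e-01,  5.28496017e-01,  1.43391099e+00, -9.23249343e-06,
        1.18133660e+00, -1.78476997e-01]), 'joint_velocities': array([ 1.13962967e-03, -5.25617952e-04,  9.69459345e-04, -5.48428727e-05,
       -4.21340300e-04,  1.05574541e-03]), 'joint_torque': array([-2.43665090e-04, -4.40049970e+01, -1.76591367e+01,  6.32056966e-02,
        5.82878315e-02, -1.97151066e-04]), 'position': array([0.25374533, 0.57043289, 0.24355045]), 'tool_rot': array([ 8.38649616e-01,  5.44670235e-01, -9.89965837e-04,  4.20286620e-04]), 'ft_force': array([-0.73920216, -0.80972183,  0.40042016]), 'moment': array([-0.01361685,  0.00419073, -0.05356088]), 'grip_width': 0.086748295933528} 0.022
top {'fx': 425.1179, 'fy': 425.1179, 'cx': 274.6048, 'cy': 208.5491, 'eye': [0.4498, -0.0237, 1.0074], 'rotation': [-0.0517, 0.0478, 0.715, -0.6955]}
scene {'fx': 397.7239, 'fy': 397.7239, 'cx': 284.955, 'cy': 205.4558, 'eye': [0.1793, -0.5744, 0.7009], 'rotation': [0.3937, -0.1336, -0.2708, 0.8682]}
```

View pics/top0.png

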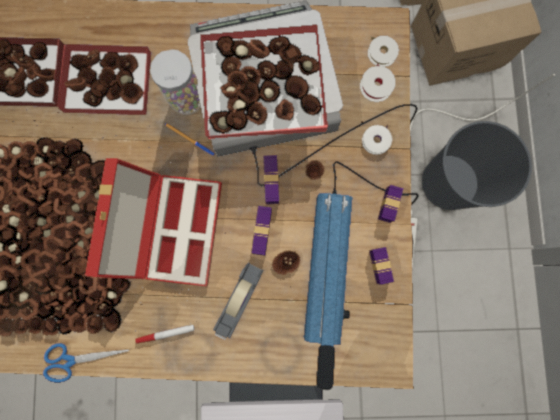

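View pics/scene0.png

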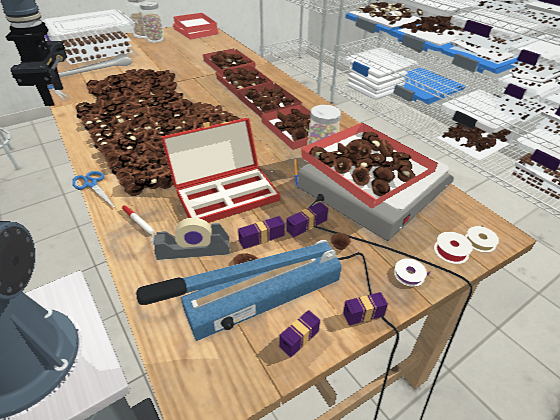

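The top view shows the long cartons at about (271,179) and (262,230), and the short ones at (391,204) and (381,266). The case is at (185,230) with its lid leaning open to the left (+y). The sealer and tape dispenser stand close by, and the cup, chocolate and spool are at (287,262), (315,170) and (377,139).

```bash
cat > h.py <<'E'
import numpy as np,cv2
from scipy.spatial.transform import Rotation as R
from scipy.optimize import minimize,least_squares
def proj(c,P):
    p=(np.atleast_2d(P)-c["eye"])@R.from_quat(c["rotation"]).as_matrix()
    return np.stack([c["cx"]+c["fx"]*p[:,0]/-p[:,2], c["cy"]+c["fy"]*p[:,1]/p[:,2]],1)
def onplane(c,uv,z):
    uv=np.atleast_2d(uv); d=np.stack([(uv[:,0]-c["cx"])/c["fx"],-(uv[:,1]-c["cy"])/c["fy"],-np.ones(len(uv))],1)@R.from_quat(c["rotation"]).as_matrix().T
    return c["eye"]+d*((z-c["eye"][2])/d[:,2])[:,None]
def purple(c):
    h=cv2.cvtColor(c["pixels"],cv2.COLOR_RGB2HSV); return cv2.inRange(h,(125,70,25),(160,255,255))
def hull(c,roi):
    m=purple(c); x0,y0,x1,y1=roi; k=np.zeros_like(m); k[y0:y1,x0:x1]=m[y0:y1,x0:x1]
    n,l,s,_=cv2.connectedComponentsWithStats(k); k=np.isin(l,[i for i in range(1,n) if s[i,4]>12]).astype(np.uint8)
    return cv2.convexHull(np.argwhere(k)[:,::-1].astype(np.int32))
def box(p,L,W=.032,H=.042):
    x,y,z,a=p; B=np.array([[i*L/2,j*W/2,k*H] for i in(-1,1) for j in(-1,1) for k in(0,1)])
    return B@np.array([[np.cos(a),np.sin(a),0],[-np.sin(a),np.cos(a),0],[0,0,1]])+[x,y,z]
def poly(h):
    m=np.zeros((1680,2240),np.uint8); cv2.fillConvexPoly(m,np.round((h.reshape(-1,2)+.5)*4*16).astype(np.int32),1,shift=4); return m>0
def fit(views,L,p0):
    T=[]
    for c,r in views:
        h=hull(c,r).reshape(-1,2); pts=np.vstack([h+d for d in((-.5,-.5),(.5,-.5),(-.5,.5),(.5,.5))]).astype(np.float32); T.append(poly(cv2.convexHull(pts)))
    def cost(p): return sum((poly(cv2.convexHull(proj(c,box(p,L)).astype(np.float32)))^t).sum()/t.sum() for (c,_),t in zip(views,T))
    best=None
    for a in (0,.25,-.25):
        q=np.array(p0)+[0,0,0,a]
        r=minimize(cost,q,method="Nelder-Mead",options=dict(initial_simplex=q+np.vstack([np.zeros(4),np.diag([.01,.01,.005,.15])]),maxiter=250,xatol=1e-4,fatol=1e-4))
        if best is None or r.fun<best.fun: best=r
    return best.x,best.fun
E
python3 - <<'E'
from h import *; import pickle
d=pickle.load(open("v0.pkl","rb")); t,s=d["top"],d["scene"]
for n,uv,rt,rs in [("A",(271,179),(255,150,285,206),(286,195,335,240)),("B",(262,230),(245,204,278,258),(232,205,286,250)),("C",(391,204),(375,180,408,225),(338,285,392,330)),("D",(381,266),(366,243,398,288),(272,305,326,360))]:
    p=onplane(t,uv,.042)[0]; 
    for L in (.11,.08):
        q,f=fit([(t,rt),(s,rs)],L,[p[0],p[1],0,0]); print(n,L,q.round(4),round(f,3))
for n,uv,z in [("cup",(287,262),.02),("choc",(315,170),.015),("spool",(377,139),.016)]: print(n,onplane(t,uv,z)[0].round(3))
a=cv2.resize(t["pixels"][150:295,85:305],None,fx=3.6,fy=3.6,interpolation=3)[:, :396+396]
b=cv2.resize(s["pixels"][110:270,155:355],None,fx=2,fy=2,interpolation=3)
cv2.imwrite("pics/topc.png",a[:,:,::-1]); cv2.imwrite("pics/scenec.png",cv2.resize(s["pixels"][110:280,140:350],None,fx=3.5,fy=3.5,interpolation=3)[:,:,::-1])
E
```

```text
A 0.11 [ 0.6577 -0.0135  0.001   0.0117] 0.118
A 0.08 [ 0.6497 -0.0137  0.0025  0.0115] 0.47
B 0.11 [ 0.5386  0.012   0.0011 -0.1694] 0.066
B 0.08 [ 0.5451  0.0108  0.0013 -0.1709] 0.516
C 0.11 [ 0.6057 -0.2941  0.0022 -0.3299] 0.792
C 0.08 [ 0.5931 -0.2898  0.0021 -0.3263] 0.121
D 0.11 [ 0.4638 -0.2571  0.004   0.1803] 0.763
D 0.08 [ 0.4513 -0.2593  0.0034  0.1813] 0.11
cup [ 0.465 -0.045  0.02 ]
choc [ 0.681 -0.119  0.015]
spool [ 0.753 -0.271  0.016]
```

View pics/topc.png

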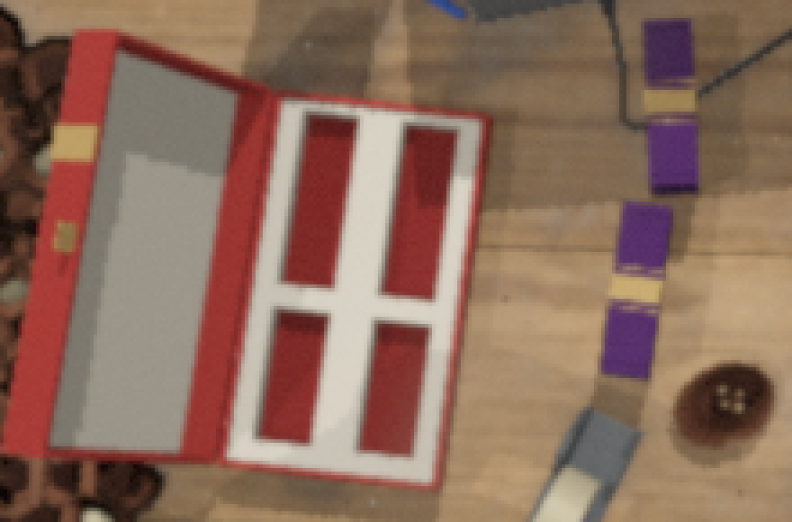

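View pics/scenec.png

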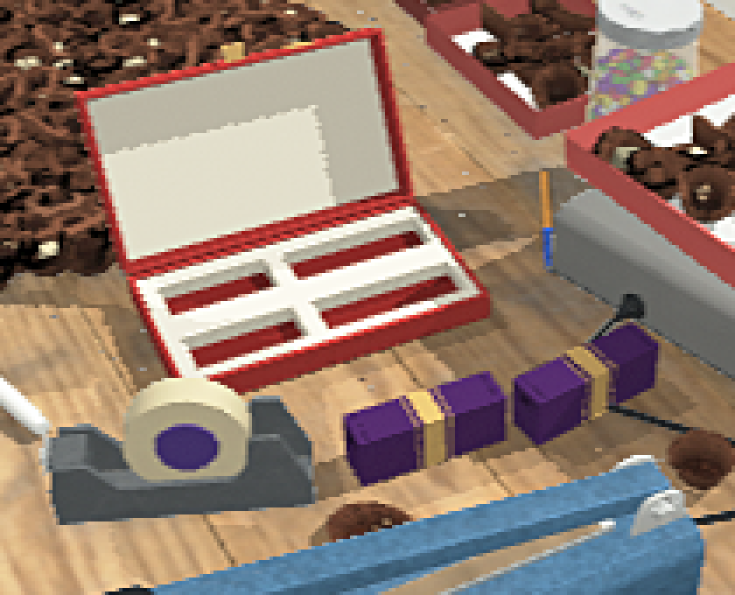

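```bash
cat > case.py <<'E'
from h import *; import pickle
d=pickle.load(open("v0.pkl","rb")); t,s=d["top"],d["scene"]
T=lambda l:(np.array(l)+.5)/3.6-.5+[85,150]
S=lambda l:(np.array(l)+.5)/3.5-.5+[140,110]
rim=T([(272,92),(491,117),(438,488),(222,462)])
pk=T([(306,115),(358,118),(333,287),(282,285),(407,125),(458,128),(433,299),(384,296),(273,311),(328,315),(308,443),(256,438),(376,320),(430,323),(411,456),(360,452)])
rimS=S([(490,297),(415,205),(130,272)])
lidT=T([(118,38),(75,30),(50,452),(3,455)]); lidS=S([(382,30),(75,97)])
def model(p):
    x,y,z,a,xl,xs,th=p
    M=np.array([[np.cos(a),-np.sin(a),0],[np.sin(a),np.cos(a),0],[0,0,1]])
    W=lambda P:np.array(P)@M.T+[x,y,z]
    c=[(.123,.071),(.123,-.071),(-.123,-.071),(-.123,.071)]
    r=W([(u,v,.023) for u,v in c])
    k=W([(xc+i*L/2,yc+j*.019,.020) for xc,L in((xl,.116),(xs,.086)) for yc in(.033,-.033) for i,j in((1,1),(1,-1),(-1,-1),(-1,1))])
    f=lambda u,l,h:(u,.071-l*np.cos(th)+h*np.sin(th),.023+l*np.sin(th)+h*np.cos(th))
    l=W([f(.123,.142,0),f(.123,.142,.032),f(-.123,.142,0),f(-.123,.142,.032)])
    return r,k,l,W
def res(p):
    r,k,l,_=model(p)
    return np.concatenate([(proj(t,r)-rim).ravel(),(proj(t,k)-pk).ravel(),(proj(s,r[[1,0,3]])-rimS).ravel(),(proj(t,l)-lidT).ravel(),(proj(s,l[[0,2]])-lidS).ravel()])
f=least_squares(res,[.55,.18,0,0,.05,-.06,1.9],loss="soft_l1")
p=f.x
if __name__=="__main__":
    print("case",p.round(4)); print(res(p).reshape(-1,2).round(1).tolist())
    W=model(p)[3]
    for n,q in [("LL",(p[4],.033,.006)),("LR",(p[4],-.033,.006)),("SL",(p[5],.033,.006)),("SR",(p[5],-.033,.006))]: print(n,W([q])[0].round(4))
    print("lid",model(p)[2].round(3).tolist())
    cv2.imwrite("pics/grip.png",cv2.resize(s["pixels"][0:140,0:140],None,fx=4,fy=4,interpolation=3)[:,:,::-1])
    print(proj(s,[[.254,.571,.245],[.254,.571,.299]]))
E
python3 case.py
```

```text
case [ 0.5467  0.194  -0.0039 -0.1385  0.0543 -0.0612  1.9813]
[[1.0, -0.2], [-0.7, -0.8], [0.2, 0.9], [-0.9, 1.1], [-0.9, -1.1], [0.5, -0.2], [0.5, 1.2], [-1.4, -0.1], [-1.5, -0.9], [0.2, -0.0], [0.6, 0.9], [-1.9, -0.0], [0.2, -1.2], [1.0, -0.5], [1.2, 0.9], [-0.6, 0.5], [-0.5, -0.6], [0.6, 0.4], [0.9, 0.6], [-1.3, -0.2], [0.7, 0.0], [0.4, -1.2], [-0.6, 2.4], [-0.1, -1.8], [0.4, 0.5], [-1.2, 2.2], [0.3, -0.3], [0.4, 0.5], [1.1, 1.1]]
LL [0.605  0.2192 0.0021]
LR [0.5959 0.1538 0.0021]
SL [0.4906 0.2351 0.0021]
SR [0.4815 0.1697 0.0021]
lid [[0.686, 0.303, 0.149], [0.69, 0.332, 0.137], [0.443, 0.337, 0.149], [0.447, 0.366, 0.137]]
[[51.18799356 87.90376926]
 [43.30191501 67.44134787]]
```

View pics/grip.png

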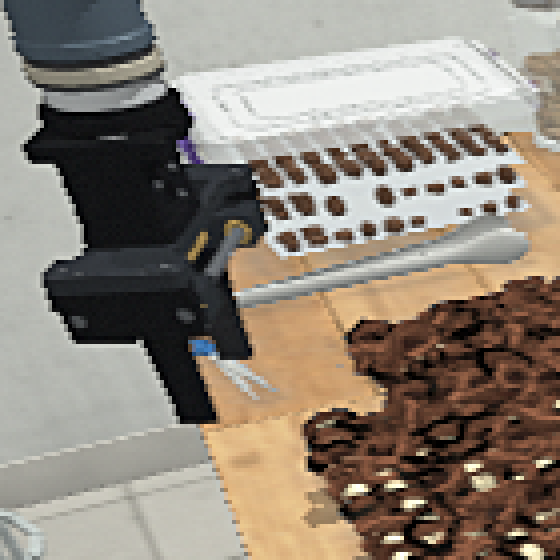

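The gripper body is 190 mm along the jaw axis, so it would hit the lid at its current 1.98 rad when I fill the hinge-side pockets. I'll push the lid back first.

Emit:
{"api": "carry_out", "payload": {"steps": [[[3, -3.8, 0], 8, 0], [[3, -3.8, 0], 8, 0], [[3, -3.8, 0], 0, 0], [[3, -3.8, 0], 0, 0], [[3, -3.8, 0], 0, 0], [[3, -3.8, 0], 0, 0], [[3, -3.8, 0], 0, 0], [[3, -3.8, 0], 0, 0], [[3, -3.8, 0], 0, 0], [[3, -3.8, 0], 0, 0]]}}

```text
time: 1.1
position: [0.5543, 0.1816, 0.2397]
tool_rot: [0.748, 0.664, -0.003, -0.002]
ft_force: [0.5, 1.0, 1.2]
grip_width: 0.0872
```

```bash
cat > st.py <<'E'
from rig import robot, cams
import numpy as np,sys
from scipy.spatial.transform import Rotation as R
def st():
    o=robot.get_obs(); x=R.from_quat(o["tool_rot"]).as_matrix()
    a=np.degrees(np.arctan2(x[1,0],x[0,0]))
    print("t",round(o["time"],2),"tcp",o["position"].round(4),"jaw",round(a,1),"F",o["ft_force"].round(1),"w",round(o["grip_width"],4),"q",o["q"].round(2)); return o,a
if __name__=="__main__": st()
E
python3 st.py
```

```text
t 1.1 tcp [0.5543 0.1816 0.2397] jaw 83.2 F [0.5 1.  1.2] w 0.0872 q [ 0.13  0.48  1.54 -0.    1.13 -1.33]
```

Emit:
{"api": "carry_out", "payload": {"steps": [[[0, 0, -4], 0, 0], [[0, 0, -4], 0, 0], [[0, 0, -2.2], 0, 0], [[0.4, 3, 0], 0, 0], [[0.3, 2, 0], 0, 0], [[0.2, 1.5, 0], 0, 0], [[0.2, 1.5, 0], 0, 0], [[0.2, 1.0, 0], 0, 0], [[0.1, 0.8, 0], 0, 0], [[0, 0, 0], 0, 0]]}}

```text
time: 2.1
position: [0.5744, 0.2735, 0.1316]
tool_rot: [0.753, 0.659, -0.004, 0.0]
ft_force: [0.4, 0.3, 0.0]
grip_width: 0.0865
```

Emit:
{"api": "carry_out", "payload": {"steps": [[[0, -2, 0], 0, 0], [[0, -4, 1], 0, 0], [[0, -4, 4], 0, 0], [[0, -4, 4], 0, 0]]}}

```text
time: 2.5
position: [0.5707, 0.1415, 0.2114]
tool_rot: [0.75, 0.662, -0.007, -0.003]
ft_force: [0.9, -0.4, 0.3]
grip_width: 0.0869
```

```bash
python3 - <<'E'
from st import *; import cv2,pickle
st(); c=cams.camera("wrist"); s=cams.camera("scene"); pickle.dump((c,s),open("v1.pkl","wb"))
print({k:np.round(v,4).tolist() for k,v in c.items() if k!="pixels"})
cv2.imwrite("pics/w1.png",np.hstack([c["pixels"],cv2.resize(s["pixels"][80:290,120:260],(280,420))])[:,:,::-1][:, :800])
E
```

```text
t 2.5 tcp [0.5707 0.1415 0.2114] jaw 82.8 F [ 0.9 -0.4  0.3] w 0.0869 q [ 0.06  0.52  1.55 -0.01  1.08 -1.39]
{'fx': 333.4017, 'fy': 333.4017, 'cx': 275.9023, 'cy': 202.426, 'eye': [0.5003, 0.1517, 0.3537], 'rotation': [-0.0995, -0.0823, 0.6562, 0.7435]}
```

View pics/w1.png

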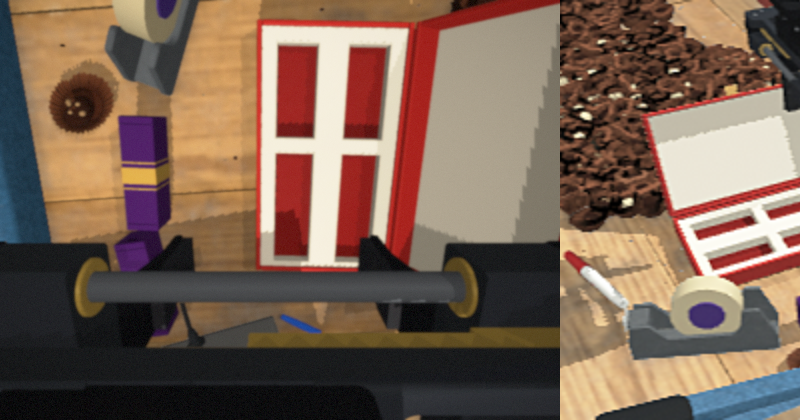

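The wrist view shows all four pockets, at (297,92), (367,92), (293,208) and (360,205), and the lid is leaning further back. Next I'll fit the case pose to the red pocket floors in the wrist and top views.

```bash
cat > casefit.py <<'E'
from h import *; import case,pickle
w,_=pickle.load(open("v1.pkl","rb")); t=case.t
p0=case.p.copy()
def W(p,P):
    a=p[3]; return np.array(P)@np.array([[np.cos(a),np.sin(a),0],[-np.sin(a),np.cos(a),0],[0,0,1]])+p[:3]
def rect(p,xc,yc,L,B,z): return W(p,[(xc+i*L/2,yc+j*B/2,z) for i,j in((1,1),(1,-1),(-1,-1),(-1,1))])
def redp(c,p):
    m=np.zeros((1680,2240),bool)
    for xc,L in((p[4],.116),(p[5],.086)):
        for yc in(.033,-.033): m|=poly(proj(c,rect(p,xc,yc,L,.038,.020)))&poly(proj(c,rect(p,xc,yc,L,.038,.006)))
    return m
def setup(c,q,rmax):
    h=cv2.cvtColor(cv2.resize(c["pixels"],(2240,1680),interpolation=cv2.INTER_LINEAR),cv2.COLOR_RGB2HSV)
    red=((h[...,0]<10)|(h[...,0]>170))&(h[...,1]>110)
    roi=poly(proj(c,rect(q,0,0,.224,.12,.020))); roi[rmax*4:]=False
    return red,roi
def run(views,p0):
    D=[(c,)+setup(c,p0,r) for c,r in views]
    def cost(v):
        p=np.array([v[0],v[1],0,v[2],v[3],v[4]]); return sum(((redp(c,p)^m)&roi).sum()/(m&roi).sum() for c,m,roi in D)
    q=np.array([p0[0],p0[1],p0[3],p0[4],p0[5]])
    r=minimize(cost,q,method="Nelder-Mead",options=dict(initial_simplex=q+np.vstack([np.zeros(5),np.diag([.004,.004,.02,.003,.003])]),maxiter=250,xatol=1e-4,fatol=1e-4))
    return r.x,r.fun
if __name__=="__main__":
    for n,v in [("w",[(w,232)]),("t",[(t,420)]),("both",[(w,232),(t,420)])]:
        q0=p0.copy(); q0[2]=0; x,f=run(v,q0); print(n,x.round(4),round(f,3))
    p=np.array([x[0],x[1],0,x[2],x[3],x[4]])
    for n,xc,yc in [("LL",x[3],.033),("LR",x[3],-.033),("SL",x[4],.033),("SR",x[4],-.033)]: print(n,W(p,[(xc,yc,.006)])[0].round(4))
    print("y axis deg",90+np.degrees(x[2]))
E
python3 casefit.py
```

```text
w [ 0.5474  0.1949 -0.1443  0.0554 -0.0613] 0.033
t [ 0.5486  0.1947 -0.1462  0.0555 -0.0616] 0.157
both [ 0.5472  0.1951 -0.1444  0.0557 -0.0613] 0.195
LL [0.6071 0.2198 0.006 ]
LR [0.5976 0.1545 0.006 ]
SL [0.4913 0.2366 0.006 ]
SR [0.4818 0.1713 0.006 ]
y axis deg 81.72451375565623
```

```bash
python3 - <<'E'
from h import *; import pickle
d=pickle.load(open("v0.pkl","rb")); t,s=d["top"],d["scene"]; w,_=pickle.load(open("v1.pkl","rb"))
for v in ([(w,(110,100,180,236))],[(w,(110,100,180,232)),(t,(245,204,278,258)),(s,(232,205,286,250))]): print(hull(*v[0]).reshape(-1,2).tolist()[:0],*fit(v,.11,[.5386,.012,0,-.17]))
E
```

```text
[] [ 0.53992915  0.01182679 -0.00250941 -0.16463846] 0.06891893452181644
[] [ 0.5396143   0.01193787  0.00085779 -0.16411274] 0.13085816192062405
```

Emit:
{"api": "carry_out", "payload": {"steps": [[[-0.8, -3.3, -1], -2.5, 0], [[-0.8, -3.3, -1.5], 0, 0], [[-0.8, -3.2, -1.5], 0, 0], [[-0.8, -3.2, -1.5], 0, 0], [[0, 0, 0], 0, 0]]}}

```text
time: 3.1
position: [0.5426, 0.0058, 0.1617]
tool_rot: [0.767, 0.642, 0.001, 0.003]
ft_force: [-0.5, -0.6, 0.2]
grip_width: 0.0871
```

```bash
python3 st.py
```

```text
t 3.1 tcp [0.5426 0.0058 0.1617] jaw 79.9 F [-0.5 -0.6  0.2] w 0.0871 q [-0.19  0.53  1.72 -0.    0.88 -1.58]
```

Emit:
{"api": "carry_out", "payload": {"steps": [[[-0.3, 0.6, -4], 0.7, 0], [[0, 0, -4], 0, 0], [[0, 0, -3], 0, 0], [[0, 0, -0.8], 0, 0], [[0, 0, 0], 0, 0]]}}

```text
time: 3.6
position: [0.5425, 0.0139, 0.0419]
tool_rot: [0.764, 0.645, 0.004, 0.006]
ft_force: [0.4, 0.7, 0.8]
grip_width: 0.087
```

```bash
python3 st.py
```

```text
t 3.6 tcp [0.5425 0.0139 0.0419] jaw 80.4 F [0.4 0.7 0.8] w 0.087 q [-0.18  0.73  1.79 -0.    0.6  -1.58]
```

Emit:
{"api": "carry_out", "payload": {"steps": [[[-0.3, -0.2, 0.2], 0, 0], [[0, 0, 0], 0, 1], [[0, 0, 0], 0, 1], [[0, 0, 0], 0, 1], [[0, 0, 0], 0, 1], [[0, 0, 0], 0, 1], [[0, 0, 0], 0, 1], [[0, 0, 0], 0, 1]], "squeeze": 20}}

```text
time: 4.4
position: [0.5434, 0.0122, 0.0504]
tool_rot: [0.764, 0.646, 0.008, 0.01]
ft_force: [-1.4, 0.7, -0.3]
grip_width: 0.0387
```

```bash
python3 st.py
```

```text
t 4.4 tcp [0.5434 0.0122 0.0504] jaw 80.4 F [-1.4  0.7 -0.3] w 0.0387 q [-0.18  0.72  1.8  -0.    0.6  -1.59]
```

Emit:
{"api": "carry_out", "payload": {"steps": [[[-0.3, 0, -0.6], 0, 1], [[0, 0, -0.2], 0, 1], [[0, 0, -0.1], 0, 1], [[0, 0, -0.1], 0, 1]]}}

```text
time: 4.8
position: [0.5417, 0.012, 0.0446]
tool_rot: [0.763, 0.646, 0.01, 0.012]
ft_force: [-1.5, -0.1, 11.8]
grip_width: 0.0319
```

```bash
cat >> st.py <<'E'
o=robot.get_obs(); z=R.from_quat(o["tool_rot"]).as_matrix()[:,2]; print("tilt deg",np.degrees(z[:2]).round(2))
E
python3 st.py; python3 st.py
```

```text
t 4.8 tcp [0.5417 0.012  0.0446] jaw 80.5 F [-1.5 -0.1 11.8] w 0.0319 q [-0.18  0.73  1.81 -0.    0.58 -1.59]
tilt deg [ 1.79 -0.36]
t 4.8 tcp [0.5417 0.012  0.0446] jaw 80.5 F [-1.5 -0.1 11.8] w 0.0319 q [-0.18  0.73  1.81 -0.    0.58 -1.59]
tilt deg [ 1.79 -0.36]
```

Emit:
{"api": "carry_out", "payload": {"steps": [[[0, 0, 3], 0, 1], [[0, 0, 4], 0, 1], [[1.3, 4.1, 1], 1.3, 1], [[1.3, 4.1, 0], 0, 1], [[1.4, 4.2, 0], 0, 1], [[1.4, 4.2, 0], 0, 1], [[1.3, 4.1, 0], 0, 1], [[0, 0, 0], 0, 1]]}}

```text
time: 5.6
position: [0.6066, 0.2249, 0.1228]
tool_rot: [0.758, 0.652, 0.008, 0.009]
ft_force: [1.2, -0.7, -0.9]
grip_width: 0.0319
```

```bash
python3 - <<'E'
from st import *; import cv2,pickle
st(); c=cams.camera("wrist"); s=cams.camera("scene"); pickle.dump((c,s),open("v2.pkl","wb"))
cv2.imwrite("pics/w2.png",np.hstack([c["pixels"],cv2.resize(s["pixels"][80:290,150:290],(280,420))])[:,:,::-1][:, :800])
E
```

```text
tilt deg [ 1.38 -0.21]
t 5.6 tcp [0.6066 0.2249 0.1228] jaw 81.4 F [ 1.2 -0.7 -0.9] w 0.0319 q [ 0.19  0.7   1.49 -0.01  0.93 -1.23]
```

View pics/w2.png

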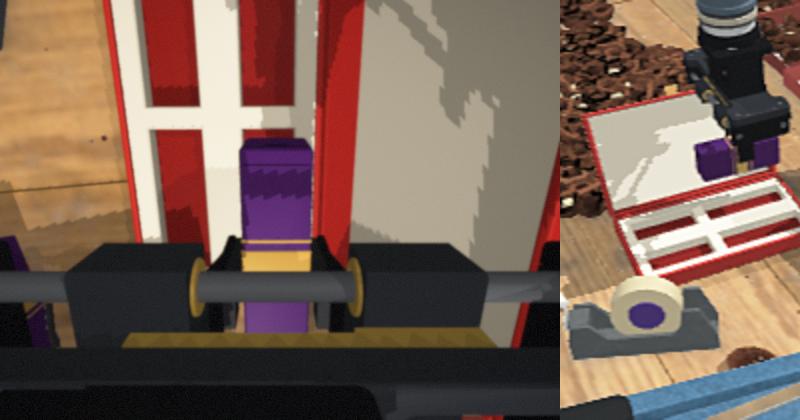

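The carton is held level over the long pocket on the hinge side, with its near end at (277,142). I'll check the expected corner projections against the picture before lowering.

```bash
cat > held.py <<'E'
from h import *; import pickle,sys
# held-carton check: predicted near-end corners vs purple mask extents; args: view tcpx tcpy tcpz yaw L off(TCP ahead of centre along length) grip height of TCP
def check(c,tcp,yaw,L,off,gh,tilt=0):
    u=np.array([np.cos(yaw),np.sin(yaw),0]); v=np.array([-u[1],u[0],0]); o=np.array(tcp)-off*u-[0,0,gh]
    for k in (0,.042): print("z",k,"near-end corners", proj(c,[o-u*L/2+v*.016+[0,0,k],o-u*L/2-v*.016+[0,0,k]]).round(1).tolist())
    m=purple(c)
    for r in range(0,240,6):
        x=np.flatnonzero(m[r,180:420])+180
        if len(x)>8: print(r,x.min(),x.max(),end="; ")
    print()
E
python3 - <<'E'
from held import *
w,_=pickle.load(open("v2.pkl","rb"))
check(w,[.6066,.2249,.1228],np.radians(-8.6),.11,.002,.0446)
x=np.array([.5472,.1951,0,-.1444,.0557,-.0613])
from casefit import rect
for n,xc,yc,L in(("LL",x[4],.033,.116),("SL",x[5],.033,.086),("LR",x[4],-.033,.116)): print(n,proj(w,rect(x,xc,yc,L,.038,.02)).round(0).tolist())
E
```

```text
z 0 near-end corners [[305.2, 137.7], [246.5, 137.7]]
z 0.042 near-end corners [[313.4, 148.3], [238.0, 148.3]]
138 267 293; 144 244 307; 150 241 311; 156 240 312; 162 241 312; 168 241 312; 174 241 311; 180 241 310; 186 241 310; 192 242 311; 198 242 311; 204 242 310; 210 242 310; 216 242 309; 222 243 309; 228 243 310; 234 243 309; 
LL [[294.0, 275.0], [247.0, 275.0], [242.0, 129.0], [295.0, 129.0]]
SL [[295.0, 106.0], [241.0, 106.0], [236.0, -38.0], [297.0, -38.0]]
LR [[212.0, 275.0], [166.0, 275.0], [149.0, 130.0], [202.0, 130.0]]
```

Emit:
{"api": "carry_out", "payload": {"steps": [[[0.3, -0.5, -1], 0.3, 1], [[0, 0, -2], 0, 1], [[0, 0, -1.6], 0, 1], [[0, 0, -0.2], 0, 1]]}}

```text
time: 6.1
position: [0.605, 0.2082, 0.0698]
tool_rot: [0.759, 0.652, 0.002, 0.008]
ft_force: [-0.2, 0.2, -0.1]
grip_width: 0.032
```

```bash
python3 st.py
```

```text
t 6.1 tcp [0.605  0.2082 0.0698] jaw 81.3 F [-0.2  0.2 -0.1] w 0.032 q [ 0.16  0.77  1.52 -0.02  0.84 -1.25]
tilt deg [ 0.76 -0.55]
```

Emit:
{"api": "carry_out", "payload": {"steps": [[[0.4, 1.1, 0], 0.4, 1], [[0, 0, 0], 0, 1]]}}

```text
time: 6.3
position: [0.6088, 0.2169, 0.0688]
tool_rot: [0.757, 0.653, 0.001, 0.007]
ft_force: [-0.2, -0.5, -1.1]
grip_width: 0.032
```

```bash
python3 st.py
```

```text
t 6.3 tcp [0.6088 0.2169 0.0688] jaw 81.5 F [-0.2 -0.5 -1.1] w 0.032 q [ 0.17  0.78  1.5  -0.02  0.85 -1.24]
tilt deg [ 0.6  -0.58]
```

Emit:
{"api": "carry_out", "payload": {"steps": [[[0, 0.25, 0], 0.2, 1], [[0, 0.1, 0], 0, 1]]}}

```text
time: 6.5
position: [0.6097, 0.2203, 0.0699]
tool_rot: [0.756, 0.654, 0.001, 0.008]
ft_force: [0.2, 0.4, -0.2]
grip_width: 0.0321
```

```bash
python3 st.py
```

```text
t 6.5 tcp [0.6097 0.2203 0.0699] jaw 81.7 F [ 0.2  0.4 -0.2] w 0.0321 q [ 0.18  0.78  1.5  -0.02  0.86 -1.24]
tilt deg [ 0.71 -0.56]
```

Emit:
{"api": "carry_out", "payload": {"steps": [[[0, -0.05, -0.8], 0, 1], [[0, 0, -0.6], 0, 1], [[0, 0, -0.5], 0, 1], [[0, 0, -0.3], 0, 1]]}}

```text
time: 6.9
position: [0.6105, 0.2204, 0.0503]
tool_rot: [0.756, 0.655, 0.003, 0.009]
ft_force: [-8.2, -2.4, 30.9]
grip_width: 0.0317
```

```bash
python3 st.py
```

```text
t 6.9 tcp [0.6105 0.2204 0.0503] jaw 81.8 F [-8.2 -2.4 30.9] w 0.0317 q [ 0.18  0.8   1.51 -0.02  0.82 -1.24]
tilt deg [ 0.88 -0.56]
```

Emit:
{"api": "carry_out", "payload": {"steps": [[[0, 0, 0.1], 0, 0.45], [[0, 0, 0], 0, 0.45], [[0, 0, 0], 0, 0.45], [[0, 0, 0.5], 0, 0.45], [[0, 0, 2], 0, 0.45], [[0, 0, 4], 0, 0.45], [[0, -2, 4], 0, 0.2], [[0, -4, 3], 0, 0], [[0, -4, 0], 0, 0]]}}

```text
time: 7.8
position: [0.6087, 0.1226, 0.189]
tool_rot: [0.753, 0.658, 0.001, 0.008]
ft_force: [1.3, -0.1, -0.5]
grip_width: 0.0641
```

```bash
python3 - <<'E'
from st import *; import cv2,pickle
st(); c=cams.camera("wrist"); s=cams.camera("scene"); t=cams.camera("top"); pickle.dump((c,s,t),open("v3.pkl","wb"))
cv2.imwrite("pics/w3.png",np.hstack([c["pixels"],cv2.resize(s["pixels"][130:270,160:300],(240,240)).repeat(1,0)[:, :].copy() if 0 else cv2.resize(s["pixels"][80:290,150:260],(220,420))])[:,:,::-1])
from h import *
print(fit([(c,(0,100,235,240))],.11,[.6577,-.0135,0,.01]))
E
```

```text
tilt deg [ 0.73 -0.6 ]
t 7.8 tcp [0.6087 0.1226 0.189 ] jaw 82.3 F [ 1.3 -0.1 -0.5] w 0.0641 q [ 0.02  0.58  1.5  -0.01  1.04 -1.41]
(array([ 0.73127931, -0.18480738, -0.35359321,  1.01930136]), np.float64(0.42586731772010733))
```

View pics/w3.png

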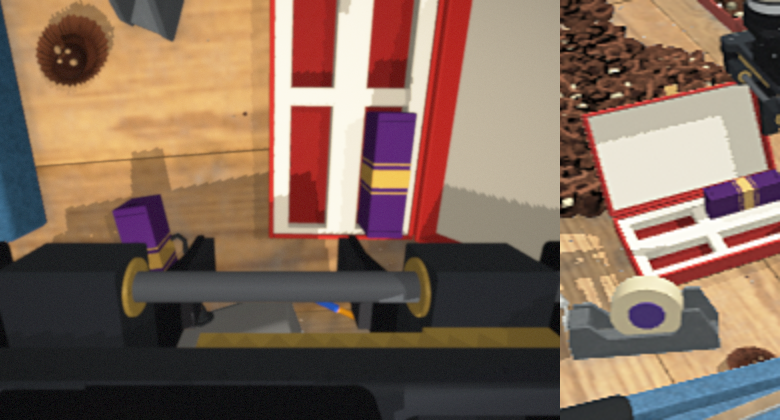

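Carton B is in its pocket: the wrist view shows its top at (388,175) inside the left long pocket, level. Next is carton A.

Emit:
{"api": "carry_out", "payload": {"steps": [[[1.2, -3.4, -1], 4.2, 0], [[1.2, -3.4, -1], 4.2, 0], [[1.2, -3.4, -1.5], 0, 0], [[1.2, -3.4, -2], 0, 0], [[0, 0, -1.5], 0, 0], [[0, 0, 0], 0, 0]]}}

```text
time: 8.55
position: [0.654, -0.0122, 0.1096]
tool_rot: [0.701, 0.713, -0.001, 0.002]
ft_force: [-1.0, 0.3, 0.1]
grip_width: 0.0868
```

```bash
python3 - <<'E'
from st import *; import pickle
from h import *
st(); c=cams.camera("wrist"); pickle.dump(c,open("v4.pkl","wb"))
d=pickle.load(open("v0.pkl","rb"))
p=[.6577,-.0135,.001,.0117]
print(proj(c,box(p,.11)).round(0).tolist())
m=purple(c)
for r in range(100,250,8):
    x=np.flatnonzero(m[r,180:420])+180
    if len(x)>8: print(r,x.min(),x.max(),end="; ")
cv2.imwrite("pics/w4.png",c["pixels"][:,:,::-1])
E
```

```text
tilt deg [ 0.08 -0.25]
t 8.55 tcp [ 0.654  -0.0122  0.1096] jaw 91.0 F [-1.   0.3  0.1] w 0.0868 q [-0.19  0.73  1.46 -0.    0.95 -1.77]
[[254.0, 139.0], [249.0, 145.0], [297.0, 140.0], [301.0, 146.0], [255.0, 274.0], [251.0, 302.0], [294.0, 274.0], [297.0, 303.0]]
148 254 299; 156 252 301; 164 252 301; 172 252 301; 180 252 300; 188 252 300; 196 252 300; 204 252 302; 212 253 299; 220 254 299;
```

Emit:
{"api": "carry_out", "payload": {"steps": [[[0.3, -0.1, -3], -0.3, 0], [[0, 0, -3], 0, 0], [[0, 0, -0.7], 0, 0.2], [[0, 0, -0.1], 0, 1], [[0, 0, -0.1], 0, 1], [[0, 0, -0.1], 0, 1], [[0, 0, -0.1], 0, 1], [[0, 0, -0.1], 0, 1], [[0, 0, 0], 0, 1], [[0, 0, 0], 0, 1]]}}

```text
time: 9.6
position: [0.6626, -0.0054, 0.0468]
tool_rot: [0.699, 0.715, 0.004, 0.009]
ft_force: [-0.0, 0.6, -0.6]
grip_width: 0.0319
```

```bash
python3 st.py
```

```text
t 9.6 tcp [ 0.6626 -0.0054  0.0468] jaw 91.3 F [-0.   0.6 -0.6] w 0.0319 q [-0.17  0.82  1.47 -0.    0.83 -1.77]
tilt deg [ 1.03 -0.39]
```

Emit:
{"api": "carry_out", "payload": {"steps": [[[0, 0, 3.5], 0, 1], [[0, 0, 4], 0, 1], [[-1.6, 4, 0], -4.8, 1], [[-1.6, 4, 0], -4.8, 1], [[-1.6, 4, 0], 0, 1], [[-1.6, 4, 0], 0, 1], [[0, 0, 0], 0, 1]]}}

```text
time: 10.3
position: [0.5961, 0.1566, 0.1235]
tool_rot: [0.762, 0.648, 0.004, 0.008]
ft_force: [-0.3, 0.1, -1.3]
grip_width: 0.0323
```

```bash
cat >> held.py <<'E'
def offset(c,tcp,jaw,L,tilt=(0,0)):
    """fit along-length offset and underside drop of a held carton: its near end (image rows < 240)"""
    m=purple(c); m[240:]=0; m[:, :225]=0; m[:, 330:]=0
    n,l,s,_=cv2.connectedComponentsWithStats(m); k=1+np.argmax(s[1:,4]); m=(l==k)
    T=cv2.resize(m.astype(np.uint8),(2240,1680),interpolation=0)>0; T[920:]=False
    yaw=np.radians(jaw-90); u=np.array([np.cos(yaw),np.sin(yaw),0])
    def cost(v):
        o=np.array(tcp)-v[0]*u-[0,0,v[2]]+v[1]*np.array([-u[1],u[0],0])
        P=poly(cv2.convexHull(proj(c,box([*o,yaw+v[3]],L)).astype(np.float32))); P[920:]=False
        g=(P^T); g[:, :]=g
        return g[:920].sum()/T.sum()+ (abs(v[2]-.045)/.004)**2*.003
    q=np.array([.002,0,.045,0]); r=minimize(cost,q,method="Nelder-Mead",options=dict(initial_simplex=q+np.vstack([np.zeros(4),np.diag([.004,.002,.002,.03])]),maxiter=300,xatol=1e-5,fatol=1e-5))
    return r.x,r.fun
E
python3 - <<'E'
from st import *; from held import *
o,a=st(); c=cams.camera("wrist"); pickle.dump(c,open("v5.pkl","wb"))
print(offset(c,o["position"],a,.11))
w,_=pickle.load(open("v2.pkl","rb")); print("B check",offset(w,[.6066,.2249,.1228],81.4,.11))
cv2.imwrite("pics/w5.png",c["pixels"][:,:,::-1])
E
```

```text
tilt deg [ 0.97 -0.36]
t 10.3 tcp [0.5961 0.1566 0.1235] jaw 80.8 F [-0.3  0.1 -1.3] w 0.0323 q [ 0.08  0.66  1.57 -0.01  0.89 -1.32]
(array([0.00096686, 0.00011212, 0.05242807, 0.00207517]), np.float64(0.02518775918050488))
B check (array([0.00106424, 0.0001949 , 0.04893532, 0.00149366]), np.float64(0.020642644260739477))
```

Emit:
{"api": "carry_out", "payload": {"steps": [[[0.3, -0.1, -2], 0.9, 1], [[0, 0, -2], 0, 1], [[0, 0, -1], 0, 1], [[0, 0, -0.1], 0, 1]]}}

```text
time: 10.75
position: [0.6039, 0.1507, 0.0723]
tool_rot: [0.757, 0.653, 0.006, 0.011]
ft_force: [0.9, -0.0, -0.1]
grip_width: 0.032
```

```bash
python3 st.py
```

```text
t 10.75 tcp [0.6039 0.1507 0.0723] jaw 81.6 F [ 0.9 -0.  -0.1] w 0.032 q [ 0.07  0.74  1.58 -0.01  0.79 -1.34]
tilt deg [ 1.39 -0.48]
```

Emit:
{"api": "carry_out", "payload": {"steps": [[[-0.5, 0.35, 0], 0, 1], [[0, 0, 0], 0, 1]]}}

```text
time: 10.95
position: [0.5993, 0.153, 0.0723]
tool_rot: [0.758, 0.653, 0.006, 0.011]
ft_force: [-0.0, 0.1, -1.7]
grip_width: 0.0317
```

```bash
python3 st.py
```

```text
t 10.95 tcp [0.5993 0.153  0.0723] jaw 81.5 F [-0.   0.1 -1.7] w 0.0317 q [ 0.07  0.74  1.59 -0.01  0.79 -1.34]
tilt deg [ 1.38 -0.49]
```

Emit:
{"api": "carry_out", "payload": {"steps": [[[0, 0.15, -0.8], 0.2, 1], [[0, 0, -0.6], 0, 1], [[0, 0, -0.5], 0, 1]]}}

```text
time: 11.25
position: [0.6011, 0.1546, 0.0546]
tool_rot: [0.756, 0.654, 0.009, 0.013]
ft_force: [-0.5, -0.1, -1.8]
grip_width: 0.0318
```

```bash
python3 st.py
```

```text
t 11.25 tcp [0.6011 0.1546 0.0546] jaw 81.7 F [-0.5 -0.1 -1.8] w 0.0318 q [ 0.08  0.77  1.59 -0.02  0.75 -1.34]
tilt deg [ 1.7  -0.46]
```

Emit:
{"api": "carry_out", "payload": {"steps": [[[-0.1, 0, -0.3], 0, 1], [[0, 0, -0.25], 0, 1]]}}

```text
time: 11.45
position: [0.6008, 0.1536, 0.0515]
tool_rot: [0.756, 0.655, 0.008, 0.014]
ft_force: [-6.6, -1.1, 26.2]
grip_width: 0.0323
```

```bash
python3 st.py
```

```text
t 11.45 tcp [0.6008 0.1536 0.0515] jaw 81.8 F [-6.6 -1.1 26.2] w 0.0323 q [ 0.08  0.77  1.6  -0.02  0.74 -1.34]
tilt deg [ 1.75 -0.59]
```

Emit:
{"api": "carry_out", "payload": {"steps": [[[0, 0, 0.1], 0, 0.45], [[0, 0, 0], 0, 0.45], [[0, 0, 0], 0, 0.45], [[0, 0, 0.5], 0, 0.45], [[0, 0, 2], 0, 0.45], [[0, 0, 4], 0, 0.45], [[0, -3, 4], 0, 0.2], [[0, -4, 4], 0, 0], [[0, -4.5, 0], -5, 0], [[0, -4.5, 0], -5, 0]]}}

```text
time: 12.45
position: [0.5994, -0.0012, 0.1991]
tool_rot: [0.808, 0.589, 0.007, 0.014]
ft_force: [-0.2, 0.1, 0.5]
grip_width: 0.0718
```

Emit:
{"api": "carry_out", "payload": {"steps": [[[0, -4.5, 0], 0, 0], [[0, -4.5, 0], 0, 0], [[0, -4.5, 0], 0, 0], [[0, -4.5, 0], 0, 0], [[0, -4.5, 0], 0, 0], [[0, -4, -1], 0, 0], [[0, -1, -2], 0, 0], [[0, 0, 0], 0, 0]]}}

```text
time: 13.25
position: [0.5985, -0.2946, 0.1716]
tool_rot: [0.811, 0.585, 0.009, 0.018]
ft_force: [0.3, 0.3, -0.3]
grip_width: 0.087
```

```bash
python3 - <<'E'
from st import *; from held import *
o,a=st(); c=cams.camera("wrist"); pickle.dump(c,open("v6.pkl","wb"))
print(proj(c,box([.5931,-.2898,.002,-.3263],.08)).round(0).tolist())
m=purple(c)
for r in range(0,250,8):
    x=np.flatnonzero(m[r,150:420])+150
    if len(x)>4: print(r,x.min(),x.max(),end="; ")
t=cams.camera("top"); s=cams.camera("scene"); pickle.dump((t,s),open("v6b.pkl","wb"))
cv2.imwrite("pics/w6.png",np.hstack([c["pixels"],cv2.resize(t["pixels"][150:290,80:240],(240,210)) if 0 else cv2.resize(t["pixels"][150:360,80:200],(240,420))])[:,:,::-1])
E
```

```text
tilt deg [ 2.06 -1.11]
t 13.25 tcp [ 0.5985 -0.2946  0.1716] jaw 71.7 F [ 0.3  0.3 -0.3] w 0.087 q [-0.63  0.65  1.42  0.01  1.03 -1.88]
[[263.0, 131.0], [261.0, 137.0], [298.0, 132.0], [301.0, 137.0], [263.0, 214.0], [261.0, 231.0], [296.0, 215.0], [298.0, 231.0]]
0 263 290; 8 251 294; 16 254 298; 24 253 301; 32 257 303; 40 261 299; 48 265 285; 136 265 298; 144 263 301; 152 263 301; 160 263 301; 168 263 300; 176 264 300; 208 262 301; 216 264 299; 224 264 299;
```

View pics/w6.png

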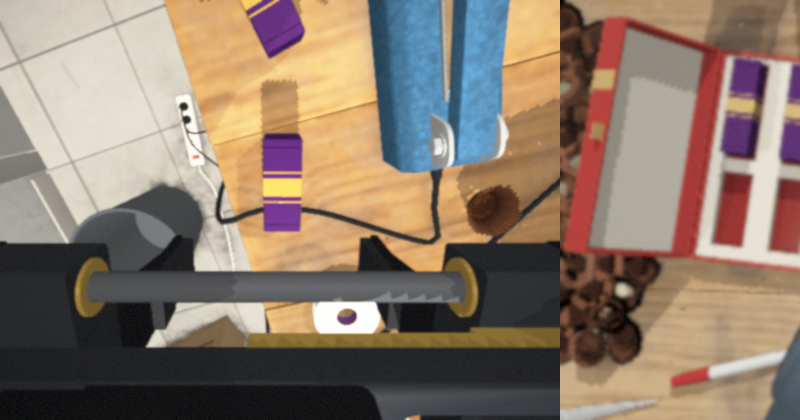

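C lies at (282,182) in the wrist view, as predicted, and the top view shows both long cartons in the long row. Descending on C.

Emit:
{"api": "carry_out", "payload": {"steps": [[[-0.3, 0.3, -3.5], 0, 0.2], [[0, 0, -4], 0, 0.3], [[0, 0, -3], 0, 0.35], [[0, 0, -1], 0, 0.35]]}}

```text
time: 13.8
position: [0.6033, -0.2851, 0.066]
tool_rot: [0.807, 0.59, 0.013, 0.028]
ft_force: [0.9, 1.0, 0.6]
grip_width: 0.0632
```

```bash
python3 st.py
```

```text
t 13.8 tcp [ 0.6033 -0.2851  0.066 ] jaw 72.3 F [0.9 1.  0.6] w 0.0632 q [-0.61  0.79  1.49  0.01  0.8  -1.88]
tilt deg [ 3.09 -1.68]
```

Emit:
{"api": "carry_out", "payload": {"steps": [[[-1.0, -0.45, -1.0], -1, 0.35], [[-0.2, 0, -0.9], 0, 0.35]]}}

```text
time: 14.0
position: [0.5933, -0.2873, 0.0483]
tool_rot: [0.811, 0.584, 0.014, 0.029]
ft_force: [0.5, 0.8, -0.2]
grip_width: 0.0576
```

```bash
python3 st.py
```

```text
t 14.0 tcp [ 0.5933 -0.2873  0.0483] jaw 71.5 F [ 0.5  0.8 -0.2] w 0.0576 q [-0.62  0.8   1.52  0.01  0.75 -1.88]
tilt deg [ 3.2  -1.79]
```

Emit:
{"api": "carry_out", "payload": {"steps": [[[-0.1, -0.1, -0.4], 0, 1], [[-0.05, 0, -0.2], 0, 1], [[-0.05, 0, -0.1], 0, 1], [[-0.05, 0, -0.1], 0, 1], [[0, 0, -0.05], 0, 1], [[0, 0, 0], 0, 1]]}}

```text
time: 14.6
position: [0.5941, -0.2878, 0.0434]
tool_rot: [0.81, 0.586, 0.015, 0.032]
ft_force: [-0.2, -0.6, -1.1]
grip_width: 0.0319
```

```bash
python3 st.py
```

```text
t 14.6 tcp [ 0.5941 -0.2878  0.0434] jaw 71.7 F [-0.2 -0.6 -1.1] w 0.0319 q [-0.62  0.81  1.52  0.01  0.74 -1.88]
tilt deg [ 3.55 -1.99]
```

Emit:
{"api": "carry_out", "payload": {"steps": [[[0, 0, 4], 0, 1], [[0, 0, 4.5], 0, 1], [[0, 0, 4.5], 0, 1], [[-0.5, 2, 3], 5, 1], [[-1, 4.4, 0], 5, 1], [[-1, 4.4, 0], 0, 1], [[-1, 4.4, 0], 0, 1], [[-1, 4.4, 0], 0, 1], [[-1, 4.4, 0], 0, 1], [[-1, 4.4, 0], 0, 1]]}}

```text
time: 15.6
position: [0.5279, -0.0026, 0.2105]
tool_rot: [0.757, 0.652, 0.019, 0.036]
ft_force: [-0.1, -0.2, 0.0]
grip_width: 0.032
```

```bash
python3 st.py
```

```text
t 15.6 tcp [ 0.5279 -0.0026  0.2105] jaw 81.4 F [-0.1 -0.2  0. ] w 0.032 q [-0.21  0.42  1.76 -0.02  0.88 -1.62]
tilt deg [ 4.34 -1.73]
```

Emit:
{"api": "carry_out", "payload": {"steps": [[[-0.6, 4, 0], 0, 1], [[-0.6, 4, 0], 0, 1], [[-0.6, 4, -1], 0, 1], [[-0.6, 4, -2], 0, 1], [[-0.6, 4, -2], 0, 1], [[-0.6, 3.9, -2], 0, 1], [[0, 0, -1], 0, 1], [[0, 0, 0], 0, 1]]}}

```text
time: 16.4
position: [0.4886, 0.2513, 0.1309]
tool_rot: [0.755, 0.654, 0.023, 0.038]
ft_force: [0.2, -0.0, -0.9]
grip_width: 0.032
```

```bash
python3 - <<'E'
from st import *; from held import *
from casefit import rect
o,a=st(); c=cams.camera("wrist"); s=cams.camera("scene"); pickle.dump((c,s),open("v7.pkl","wb"))
print(offset(c,o["position"],a,.08))
x=np.array([.5472,.1951,0,-.1444,.0557,-.0613])
print("SL",proj(c,rect(x,x[5],.033,.086,.038,.02)).round(0).tolist())
cv2.imwrite("pics/w7.png",np.hstack([c["pixels"],cv2.resize(s["pixels"][80:290,150:260],(220,420))])[:,:,::-1])
E
```

```text
tilt deg [ 4.85 -1.57]
t 16.4 tcp [0.4886 0.2513 0.1309] jaw 81.8 F [ 0.2 -0.  -0.9] w 0.032 q [ 0.3   0.57  1.77 -0.08  0.73 -1.07]
(array([-0.00419893,  0.00040421,  0.04729264,  0.01698927]), np.float64(0.020642292144552994))
SL [[284.0, 248.0], [238.0, 248.0], [233.0, 144.0], [285.0, 145.0]]
```

View pics/w7.png

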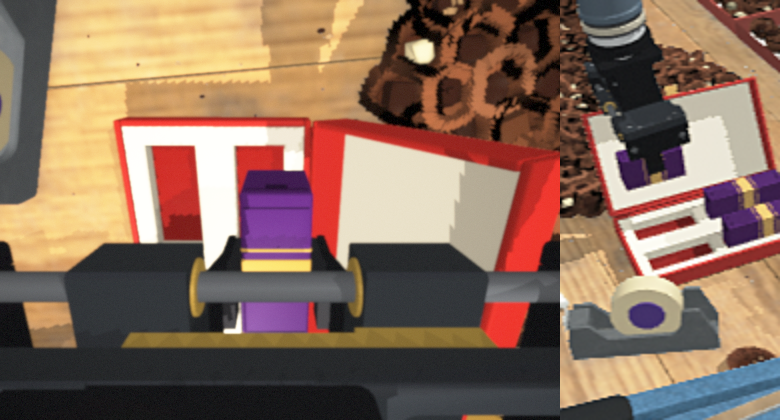

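```bash
python3 - <<'E'
from held import *
c,_=pickle.load(open("v7.pkl","rb"))
for off in (.0003,-.004): check(c,[.4886,.2513,.1309],np.radians(-8.2),.08,off,.0434)
cv2.imwrite("pics/w7c.png",cv2.resize(c["pixels"][110:270,110:350],None,fx=3,fy=3,interpolation=3)[:,:,::-1])
E
```

```text
z 0 near-end corners [[306.3, 164.5], [247.7, 164.3]]
z 0.042 near-end corners [[313.1, 188.7], [238.4, 188.4]]
174 248 304; 180 246 306; 186 244 308; 192 241 310; 198 240 311; 204 241 311; 210 241 311; 216 241 311; 222 241 310; 228 241 310; 234 241 310; 
z 0 near-end corners [[306.0, 172.1], [247.9, 171.9]]
z 0.042 near-end corners [[312.7, 198.1], [238.8, 197.8]]
174 248 304; 180 246 306; 186 244 308; 192 241 310; 198 240 311; 204 241 311; 210 241 311; 216 241 311; 222 241 310; 228 241 310; 234 241 310;
```

Emit:
{"api": "carry_out", "payload": {"steps": [[[-0.2, -1.2, -2], 0, 1], [[-0.2, 0, -2], 0, 1], [[0, 0, -1.3], 0, 1]]}}

```text
time: 16.8
position: [0.4913, 0.2353, 0.0833]
tool_rot: [0.758, 0.651, 0.03, 0.042]
ft_force: [-0.2, 0.2, -1.0]
grip_width: 0.0321
```

```bash
python3 st.py
```

```text
t 16.8 tcp [0.4913 0.2353 0.0833] jaw 81.3 F [-0.2  0.2 -1. ] w 0.0321 q [ 0.27  0.65  1.82 -0.09  0.59 -1.08]
tilt deg [ 5.68 -1.41]
```

Emit:
{"api": "carry_out", "payload": {"steps": [[[-0.4, 0.2, -1.2], 0.5, 1]]}}

```text
time: 16.9
position: [0.4893, 0.2356, 0.072]
tool_rot: [0.756, 0.653, 0.031, 0.042]
ft_force: [0.4, 0.1, -0.3]
grip_width: 0.0319
```

```bash
python3 st.py
```

```text
t 16.9 tcp [0.4893 0.2356 0.072 ] jaw 81.6 F [ 0.4  0.1 -0.3] w 0.0319 q [ 0.27  0.67  1.83 -0.09  0.55 -1.08]
tilt deg [ 5.86 -1.34]
```

Emit:
{"api": "carry_out", "payload": {"steps": [[[-0.4, 0.2, -0.7], 0, 1], [[-0.15, 0, -0.6], 0, 1]]}}

```text
time: 17.1
position: [0.4856, 0.2352, 0.0597]
tool_rot: [0.757, 0.651, 0.032, 0.043]
ft_force: [0.6, -1.5, 0.2]
grip_width: 0.032
```

```bash
python3 st.py
```

```text
t 17.1 tcp [0.4856 0.2352 0.0597] jaw 81.3 F [ 0.6 -1.5  0.2] w 0.032 q [ 0.27  0.69  1.84 -0.1   0.52 -1.06]
tilt deg [ 6.   -1.35]
```

Emit:
{"api": "carry_out", "payload": {"steps": [[[0, 0.1, -0.6], 0.3, 1], [[-0.1, 0, -0.5], 0, 1]]}}

```text
time: 17.3
position: [0.4867, 0.2355, 0.0495]
tool_rot: [0.756, 0.652, 0.034, 0.044]
ft_force: [2.3, -2.2, 7.9]
grip_width: 0.0315
```

```bash
python3 st.py
```

```text
t 17.3 tcp [0.4867 0.2355 0.0495] jaw 81.6 F [ 2.3 -2.2  7.9] w 0.0315 q [ 0.27  0.71  1.85 -0.11  0.49 -1.06]
tilt deg [ 6.26 -1.27]
```

Emit:
{"api": "carry_out", "payload": {"steps": [[[0, 0, 0.1], 0, 0.45], [[0, 0, 0], 0, 0.45], [[0, 0, 0], 0, 0.45], [[0, 0, 1], 0, 0.45], [[0, 0, 4], 0, 0.45]]}}

```text
time: 17.8
position: [0.4837, 0.2346, 0.0983]
tool_rot: [0.756, 0.653, 0.029, 0.042]
ft_force: [-0.1, -0.1, 0.4]
grip_width: 0.0472
```

Emit:
{"api": "carry_out", "payload": {"steps": [[[0, -2, 5], 0, 0.3], [[2, -4, 3], 0, 0], [[3, -4, 0], 0, 0], [[4, -3, 0], 0, 0], [[4, -3, 0], 0, 0]]}}

```text
time: 18.3
position: [0.6105, 0.079, 0.1874]
tool_rot: [0.752, 0.657, 0.033, 0.043]
ft_force: [0.4, 1.5, -0.3]
grip_width: 0.0798
```

```bash
python3 - <<'E'
from st import *; from held import *
o,a=st(); t=cams.camera("top"); s=cams.camera("scene"); pickle.dump((t,s),open("v8.pkl","wb"))
E
```

```text
tilt deg [ 6.12 -1.23]
t 18.3 tcp [0.6105 0.079  0.1874] jaw 82.3 F [ 0.4  1.5 -0.3] w 0.0798 q [-0.04  0.55  1.59 -0.02  0.9  -1.47]
```

Tilt has crept up to 6°. A turn of -162° on the way to D is an equivalent grasp and reverses the tilt direction, so the creep should then undo it.

Emit:
{"api": "carry_out", "payload": {"steps": [[[-0.8, -1.8, 1], -8.5, 0], [[-0.8, -1.8, 1], -8.5, 0], [[-0.8, -1.8, 0], -8.5, 0], [[-0.8, -1.8, 0], -8.5, 0], [[-0.8, -1.8, 0], -8.5, 0], [[-0.8, -1.8, 0], -8.5, 0], [[-0.8, -1.8, 0], -8.5, 0], [[-0.8, -1.8, 0], -8.5, 0], [[-0.8, -1.8, 0], -8.5, 0], [[-0.8, -1.8, 0], -8.5, 0]]}}

```text
time: 19.4
position: [0.5258, -0.1031, 0.2133]
tool_rot: [0.998, -0.034, -0.006, 0.056]
ft_force: [0.7, -0.6, 0.2]
grip_width: 0.0869
```

```bash
python3 st.py; python3 - <<'E'
from h import *; import pickle
t,s=pickle.load(open("v8.pkl","rb")); d=pickle.load(open("v0.pkl","rb"))
for T,S in ((t,s),(d["top"],d["scene"])): print(fit([(T,(366,243,398,288)),(S,(272,305,326,360))],.08,[.4513,-.2593,.002,.1813]))
E
```

```text
t 19.4 tcp [ 0.5258 -0.1031  0.2133] jaw -4.0 F [ 0.7 -0.6  0.2] w 0.0869 q [-0.34  0.45  1.69 -0.13  0.98 -0.2 ]
tilt deg [-0.93 -6.4 ]
(array([ 0.45088384, -0.25940708,  0.00348257,  0.17280556]), np.float64(0.11355974845764355))
(array([ 0.45110327, -0.25939949,  0.00348135,  0.16908908]), np.float64(0.10795754745760272))
```

Emit:
{"api": "carry_out", "payload": {"steps": [[[-0.8, -1.7, 0], -8.5, 0], [[-0.8, -1.7, 0], -8.5, 0], [[-0.8, -1.7, 0], -8.5, 0], [[-0.8, -1.7, 0], -8.5, 0], [[-0.8, -1.7, 0], -8.5, 0], [[-0.8, -1.7, 0], -8.5, 0], [[-0.8, -1.7, 0], -8.5, 0], [[-0.8, -1.7, -1], -8.5, 0], [[-0.8, -1.8, -1], -8, 0], [[0, 0, -1], 0, 0]]}}

```text
time: 20.4
position: [0.4455, -0.2554, 0.1894]
tool_rot: [0.758, -0.65, -0.039, 0.039]
ft_force: [-0.3, 0.0, 0.2]
grip_width: 0.0871
```

```bash
python3 - <<'E'
from st import *; from held import *
o,a=st(); c=cams.camera("wrist"); pickle.dump(c,open("v9.pkl","wb")); print(c["eye"].round(3))
print(proj(c,box([.451,-.2594,.0,.171],.08)).round(0).tolist())
m=purple(c)
for r in range(0,250,8):
    x=np.flatnonzero(m[r,150:420])+150
    if len(x)>4: print(r,x.min(),x.max(),end="; ")
cv2.imwrite("pics/w9.png",c["pixels"][:,:,::-1])
E
```

```text
tilt deg [-6.27 -0.47]
t 20.4 tcp [ 0.4455 -0.2554  0.1894] jaw -81.2 F [-0.3  0.   0.2] w 0.0871 q [-0.7   0.49  1.71 -0.09  1.03  0.77]
[ 0.534 -0.243  0.322]
[[298.0, 198.0], [301.0, 214.0], [267.0, 198.0], [266.0, 215.0], [299.0, 119.0], [302.0, 126.0], [265.0, 119.0], [263.0, 126.0]]
120 266 297; 128 264 300; 136 264 300; 144 264 300; 152 265 300; 160 265 299; 192 266 299; 200 266 299; 208 266 299;
```

```bash
python3 - <<'E'
from h import *; import pickle
c=pickle.load(open("v9.pkl","rb")); print(fit([(c,(240,105,330,228))],.08,[.451,-.2594,.0,.171]))
E
```

```text
(array([ 0.45051419, -0.25893453, -0.00525333,  0.16414888]), np.float64(0.009018937932807993))
```

Emit:
{"api": "carry_out", "payload": {"steps": [[[0.5, -0.4, -4], 0.6, 0.2], [[0, 0, -4], 0, 0.35], [[0, 0, -3], 0, 0.35], [[0, 0, -1], 0, 0.35]]}}

```text
time: 20.85
position: [0.4516, -0.2534, 0.0679]
tool_rot: [0.766, -0.641, -0.038, 0.038]
ft_force: [0.1, -0.7, 0.3]
grip_width: 0.0629
```

```bash
python3 st.py
```

```text
t 20.85 tcp [ 0.4516 -0.2534  0.0679] jaw -79.8 F [ 0.1 -0.7  0.3] w 0.0629 q [-0.69  0.69  1.77 -0.11  0.76  0.79]
tilt deg [-6.13 -0.52]
```

Emit:
{"api": "carry_out", "payload": {"steps": [[[-0.1, -0.55, -1.2], -0.8, 0.35], [[-0.1, 0, -1.1], 0, 0.35]]}}

```text
time: 21.05
position: [0.4505, -0.2579, 0.0448]
tool_rot: [0.762, -0.645, -0.038, 0.038]
ft_force: [-0.5, 0.6, -0.8]
grip_width: 0.0576
```

```bash
python3 st.py
```

```text
t 21.05 tcp [ 0.4505 -0.2579  0.0448] jaw -80.5 F [-0.5  0.6 -0.8] w 0.0576 q [-0.69  0.74  1.78 -0.11  0.71  0.8 ]
tilt deg [-6.09 -0.48]
```

Emit:
{"api": "carry_out", "payload": {"steps": [[[0, -0.1, -0.1], 0, 1], [[0, 0, -0.1], 0, 1], [[0, 0, -0.1], 0, 1], [[0, 0, -0.1], 0, 1], [[0, 0, 0], 0, 1], [[0, 0, 0], 0, 1]]}}

```text
time: 21.65
position: [0.4518, -0.2598, 0.0428]
tool_rot: [0.763, -0.645, -0.036, 0.037]
ft_force: [0.7, -0.5, -0.4]
grip_width: 0.0319
```

```bash
python3 st.py
```

```text
t 21.65 tcp [ 0.4518 -0.2598  0.0428] jaw -80.4 F [ 0.7 -0.5 -0.4] w 0.0319 q [-0.7   0.74  1.77 -0.12  0.7   0.8 ]
tilt deg [-5.89 -0.63]
```

Emit:
{"api": "carry_out", "payload": {"steps": [[[0, 0, 4], 0, 1], [[0, 0, 4.5], 0, 1], [[0, 0, 4], 0, 1], [[0.2, 2, 3], -6, 1], [[0.3, 4.4, 0], -6, 1], [[0.3, 4.4, 0], -6, 1], [[0.3, 4.4, 0], 0, 1], [[0.3, 4.4, 0], 0, 1], [[0.3, 4.4, 0], 0, 1], [[0.3, 4.4, 0], 0, 1]]}}

```text
time: 22.65
position: [0.4718, 0.0278, 0.2044]
tool_rot: [-0.643, 0.765, 0.038, -0.027]
ft_force: [1.5, -0.0, -0.2]
grip_width: 0.0322
```

```bash
python3 st.py
```

```text
t 22.65 tcp [0.4718 0.0278 0.2044] jaw -99.9 F [ 1.5 -0.  -0.2] w 0.0322 q [-0.18  0.42  1.79  0.01  1.03  1.56]
tilt deg [-5.21  1.33]
```

Emit:
{"api": "carry_out", "payload": {"steps": [[[0.2, 3.6, -1], 1.6, 1], [[0.2, 3.6, -2], 0, 1], [[0.3, 3.6, -2], 0, 1], [[0.3, 3.3, -2], 0, 1], [[0, 0, 0], 0, 1], [[0, 0, 0], 0, 1]]}}

```text
time: 23.25
position: [0.4807, 0.1798, 0.1335]
tool_rot: [-0.657, 0.752, 0.036, -0.026]
ft_force: [-0.4, 0.7, -1.2]
grip_width: 0.0322
```

```bash
python3 - <<'E'
from st import *; from held import *
from casefit import rect
o,a=st(); c=cams.camera("wrist"); s=cams.camera("scene"); pickle.dump((c,s),open("v10.pkl","wb"))
x=np.array([.5472,.1951,0,-.1444,.0557,-.0613])
print("SR",proj(c,rect(x,x[5],-.033,.086,.038,.02)).round(0).tolist())
print("(far/+x end shown) off+.001:")
yaw=np.radians(a+90); 
for off in (.001,-.003): check(c,o["position"],yaw+np.pi,.08,-off,.0428)
cv2.imwrite("pics/w10.png",np.hstack([c["pixels"],cv2.resize(s["pixels"][80:290,150:260],(220,420))])[:,:,::-1])
E
```

```text
tilt deg [-4.97  1.12]
t 23.25 tcp [0.4807 0.1798 0.1335] jaw -97.7 F [-0.4  0.7 -1.2] w 0.0322 q [0.12 0.57 1.76 0.04 0.89 1.8 ]
SR [[263.0, 136.0], [315.0, 136.0], [310.0, 241.0], [264.0, 240.0]]
(far/+x end shown) off+.001:
z 0 near-end corners [[306.0, 169.4], [247.5, 169.3]]
z 0.042 near-end corners [[313.6, 195.0], [239.1, 194.9]]
30 180 319; 42 180 319; 48 180 318; 54 180 318; 60 180 318; 66 180 317; 72 180 317; 78 180 317; 84 180 316; 90 180 316; 96 180 316; 102 180 316; 108 180 315; 144 181 224; 150 180 224; 156 180 225; 162 180 225; 168 180 304; 174 180 306; 180 180 308; 186 180 310; 192 180 311; 198 240 311; 204 241 311; 210 241 311; 216 226 311; 222 224 310; 228 180 310; 234 181 310; 
z 0 near-end corners [[306.2, 162.2], [247.3, 162.2]]
z 0.042 near-end corners [[313.9, 186.1], [238.7, 186.0]]
30 180 319; 42 180 319; 48 180 318; 54 180 318; 60 180 318; 66 180 317; 72 180 317; 78 180 317; 84 180 316; 90 180 316; 96 180 316; 102 180 316; 108 180 315; 144 181 224; 150 180 224; 156 180 225; 162 180 225; 168 180 304; 174 180 306; 180 180 308; 186 180 310; 192 180 311; 198 240 311; 204 241 311; 210 241 311; 216 226 311; 222 224 310; 228 180 310; 234 181 310;
```

View pics/w10.png

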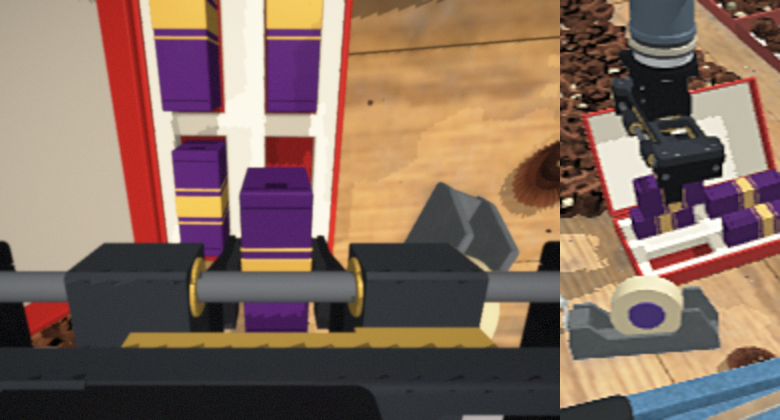

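Emit:
{"api": "carry_out", "payload": {"steps": [[[0.1, -0.8, -2], -0.6, 1], [[0, 0, -2], 0, 1], [[0, 0, -1.3], 0, 1], [[0, 0, -0.3], 0, 1]]}}

```text
time: 23.75
position: [0.4858, 0.1657, 0.0809]
tool_rot: [-0.65, 0.759, 0.033, -0.022]
ft_force: [0.2, 0.1, -1.0]
grip_width: 0.0317
```

```bash
python3 st.py
```

```text
t 23.75 tcp [0.4858 0.1657 0.0809] jaw -98.9 F [ 0.2  0.1 -1. ] w 0.0317 q [0.09 0.66 1.8  0.04 0.76 1.79]
tilt deg [-4.35  1.24]
```

Emit:
{"api": "carry_out", "payload": {"steps": [[[-0.4, 0.55, -0.8], 0.6, 1], [[-0.1, 0, -0.2], 0, 1]]}}

```text
time: 23.95
position: [0.4818, 0.1698, 0.0717]
tool_rot: [-0.653, 0.757, 0.032, -0.021]
ft_force: [-0.6, -0.7, -0.5]
grip_width: 0.0319
```

```bash
python3 st.py
```

```text
t 23.95 tcp [0.4818 0.1698 0.0717] jaw -98.4 F [-0.6 -0.7 -0.5] w 0.0319 q [0.1  0.67 1.81 0.04 0.73 1.79]
tilt deg [-4.23  1.21]
```

Emit:
{"api": "carry_out", "payload": {"steps": [[[-0.1, 0.15, -0.7], 0, 1], [[-0.1, 0, -0.7], 0, 1], [[-0.1, 0, -0.5], 0, 1]]}}

```text
time: 24.25
position: [0.4798, 0.1715, 0.053]
tool_rot: [-0.653, 0.757, 0.031, -0.019]
ft_force: [-0.4, 0.7, -1.0]
grip_width: 0.032
```

```bash
python3 st.py
```

```text
t 24.25 tcp [0.4798 0.1715 0.053 ] jaw -98.4 F [-0.4  0.7 -1. ] w 0.032 q [0.11 0.71 1.82 0.05 0.68 1.79]
tilt deg [-4.    1.23]
```

Emit:
{"api": "carry_out", "payload": {"steps": [[[0.1, 0, -0.3], 0, 1], [[0, 0, -0.3], 0, 1]]}}

```text
time: 24.45
position: [0.4813, 0.1717, 0.0474]
tool_rot: [-0.653, 0.756, 0.031, -0.019]
ft_force: [-2.5, -1.4, 31.1]
grip_width: 0.0316
```

```bash
python3 st.py
```

```text
t 24.45 tcp [0.4813 0.1717 0.0474] jaw -98.4 F [-2.5 -1.4 31.1] w 0.0316 q [0.11 0.72 1.82 0.05 0.67 1.79]
tilt deg [-3.96  1.23]
```

Emit:
{"api": "carry_out", "payload": {"steps": [[[0, 0, 0.2], 0, 0.45], [[0, 0, 0], 0, 0.45], [[0, 0, 0], 0, 0.45], [[0, 0, 1], 0, 0.45], [[0, 0, 4], 0, 0.45], [[0, -2, 5], 0, 0.45], [[0, -4, 4.5], 0, 0.6], [[0, -5, 1], 0, 1], [[0, -5, 0], 0, 1], [[0, -5, 0], 0, 1]]}}

```text
time: 25.45
position: [0.4813, -0.0302, 0.2038]
tool_rot: [-0.658, 0.752, 0.028, -0.018]
ft_force: [0.7, -0.3, -0.7]
grip_width: 0.0236
```

```bash
python3 - <<'E'
from st import *; from held import *
import casefit as cf
o,a=st(); t=cams.camera("top"); s=cams.camera("scene"); pickle.dump((t,s),open("v11.pkl","wb"))
x=np.array([.5472,.1951,0,-.1444,.0557,-.0613])
# purple+gold IoU per carton at predicted home pose in top view: observed hull vs predicted hull
for n,xc,yc,L in(("LL",x[4],.033,.11),("LR",x[4],-.033,.11),("SL",x[5],.033,.08),("SR",x[5],-.033,.08)):
    q=cf.W(x,[(xc,yc,.006)])[0]; P=proj(t,box([*q,x[3]],L)); r=(*np.floor(P.min(0)-4).astype(int),*np.ceil(P.max(0)+5).astype(int))
    f,c=fit([(t,r)],L,[*q,x[3]]); print(n,"home",q.round(4),"fit",f.round(4),round(c,3), "hull px",hull(t,r).reshape(-1,2).min(0),hull(t,r).reshape(-1,2).max(0),"pred",P.min(0).round(1),P.max(0).round(1))
crop=lambda c,a,b,e,d,z:cv2.resize(c["pixels"][a:b,e:d],None,fx=z,fy=z,interpolation=3)
A=crop(t,150,300,85,225,2.8); B=crop(s,110,260,150,290,2.8)
cv2.imwrite("pics/v11.png",np.hstack([A,B])[:,:,::-1])
E
```

```text
tilt deg [-3.64  1.04]
t 25.45 tcp [ 0.4813 -0.0302  0.2038] jaw -97.7 F [ 0.7 -0.3 -0.7] w 0.0236 q [-0.29  0.42  1.78 -0.    1.    1.41]
LL home [0.6071 0.2197 0.006 ] fit [ 0.6148  0.2318 -0.0411 -0.1516] 0.051 hull px [161 179] [182 227] pred [158.9 178.1] [183.9 228.7]
LR home [0.5976 0.1544 0.006 ] fit [ 0.6059  0.1624 -0.0479 -0.1405] 0.052 hull px [190 182] [210 230] pred [187.6 181.4] [211.1 231.9]
SL home [0.4913 0.2366 0.006 ] fit [ 0.4913  0.2465 -0.0394 -0.1931] 0.126 hull px [155 237] [174 272] pred [151.8 234.9] [175.7 272.1]
SR home [0.4818 0.1713 0.006 ] fit [ 0.4827  0.1826 -0.0513 -0.1514] 0.095 hull px [183 240] [202 275] pred [181.  238.3] [203.4 275.6]
```

```bash
python3 - <<'E'
from held import *
import casefit as cf
c,_=pickle.load(open("v10.pkl","rb")); t,s=pickle.load(open("v11.pkl","rb"))
x=np.array([.5472,.1951,0,-.1444,.0557,-.0613])
for n,xc,yc,L in(("LL",x[4],.033,.11),("LR",x[4],-.033,.11),("SL",x[5],.033,.08),("SR",x[5],-.033,.08)):
    b=box([*cf.W(x,[(xc,yc,.006)])[0],x[3]],L)
    print(n,"top corners (-x-y,-x+y,+x-y,+x+y) top view",proj(t,b[1::2]).round(1).tolist(),"scene",proj(s,b[1::2]).round(1).tolist())
print("SL wrist",proj(c,cf.rect(x,x[5],.033,.08,.032,.048)).round(0).tolist())
crop=lambda c,a,b,e,d,z:cv2.resize(c["pixels"][a:b,e:d],None,fx=z,fy=z,interpolation=3)
A=crop(t,165,285,140,220,5); B=crop(s,150,220,185,285,4)
v=np.zeros((600,800,3),np.uint8); v[:600,:400]=A; v[:280,400:]=B; W=crop(c,0,260,145,345,1.54); v[280:280+320,400:400+308]=W[-400:][:320]
cv2.imwrite("pics/v11.png",v[:,:,::-1])
E
```

```text
LL top corners (-x-y,-x+y,+x-y,+x+y) top view [[172.8, 226.9], [158.9, 225.3], [180.0, 179.7], [166.3, 178.1]] scene [[225.2, 179.9], [221.1, 173.5], [262.4, 169.6], [257.8, 163.7]]
LR top corners (-x-y,-x+y,+x-y,+x+y) top view [[201.6, 230.3], [187.6, 228.7], [208.3, 183.0], [194.5, 181.4]] scene [[234.2, 193.8], [229.7, 186.9], [272.6, 182.7], [267.5, 176.2]]
SL top corners (-x-y,-x+y,+x-y,+x+y) top view [[165.9, 272.1], [151.8, 270.4], [171.3, 236.5], [157.4, 234.9]] scene [[188.3, 190.1], [184.8, 183.3], [217.5, 182.0], [213.5, 175.6]]
SR top corners (-x-y,-x+y,+x-y,+x+y) top view [[195.1, 275.6], [181.0, 273.9], [200.2, 239.9], [186.2, 238.3]] scene [[195.9, 205.0], [192.1, 197.6], [226.2, 196.2], [221.8, 189.2]]
SL wrist [[167.0, 147.0], [215.0, 147.0], [221.0, 253.0], [178.0, 253.0]]
```

View pics/v11.png

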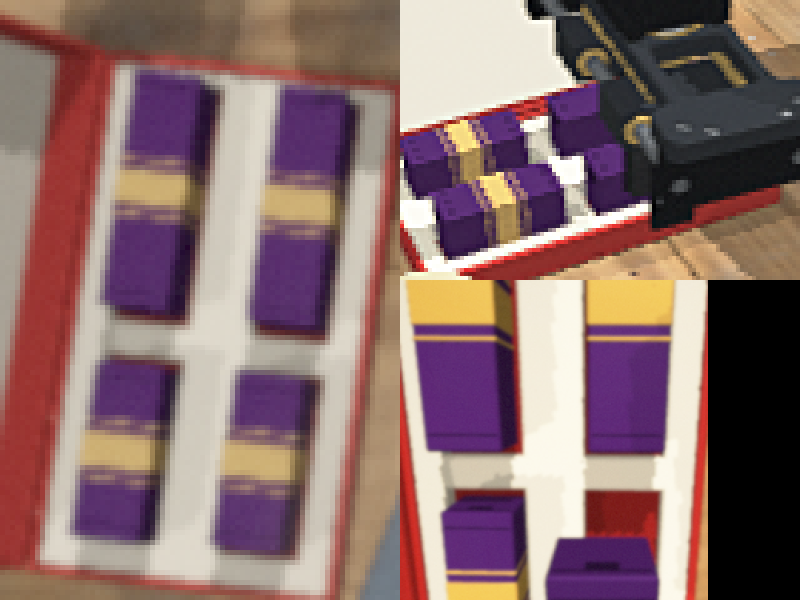

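All four cartons look seated, but the carton in the left short pocket seems a few mm off. I'll measure its height from the wrist and top views together before closing.

```bash
python3 - <<'E'
from held import *
import casefit as cf
c,_=pickle.load(open("v10.pkl","rb")); t,s=pickle.load(open("v11.pkl","rb"))
x=np.array([.5472,.1951,0,-.1444,.0557,-.0613])
# top-face edges of C by mask rows in both views
m=purple(c)
print("wrist",[(r,*(np.flatnonzero(m[r,160:236])[[0,-1]]+160)) for r in range(136,236,6) if m[r,160:236].any()])
m=purple(t)
print("top",[(r,*(np.flatnonzero(m[r,145:180])[[0,-1]]+145)) for r in range(230,276,3) if m[r,145:180].any()])
P=lambda yc,z,dx=0:[proj(v,cf.rect(x,x[5]+dx,yc,.08,.032,z)).round(0).tolist() for v in(c,t)]
for yc in(.033,.030):
  for z in(.048,.058): print(yc,z,P(yc,z))
print("LL/LR wrist near-edge pred",proj(c,cf.rect(x,x[4],.033,.11,.032,.048)).round(0).tolist(),proj(c,cf.rect(x,x[4],-.033,.11,.032,.048)).round(0).tolist())
m=purple(c); print([(r,np.flatnonzero(m[r,150:230])[[0,-1]]+150,np.flatnonzero(m[r,250:330])[[0,-1]]+250) for r in(60,90,104) ])
E
```

```text
wrist [(142, np.int64(185), np.int64(224)), (148, np.int64(176), np.int64(224)), (154, np.int64(172), np.int64(225)), (160, np.int64(173), np.int64(225)), (166, np.int64(174), np.int64(225)), (172, np.int64(174), np.int64(225)), (178, np.int64(175), np.int64(224)), (184, np.int64(175), np.int64(220)), (214, np.int64(227), np.int64(227)), (220, np.int64(179), np.int64(227)), (226, np.int64(180), np.int64(228)), (232, np.int64(180), np.int64(228))]
top [(239, np.int64(160), np.int64(173)), (242, np.int64(159), np.int64(174)), (245, np.int64(159), np.int64(173)), (248, np.int64(159), np.int64(173)), (260, np.int64(164), np.int64(164)), (263, np.int64(156), np.int64(170)), (266, np.int64(155), np.int64(170)), (269, np.int64(155), np.int64(170)), (272, np.int64(161), np.int64(169))]
0.033 0.048 [[[167.0, 147.0], [215.0, 147.0], [221.0, 253.0], [178.0, 253.0]], [[157.0, 235.0], [171.0, 237.0], [166.0, 272.0], [152.0, 270.0]]]
0.033 0.058 [[[162.0, 150.0], [212.0, 150.0], [219.0, 260.0], [174.0, 260.0]], [[156.0, 235.0], [170.0, 236.0], [165.0, 272.0], [151.0, 270.0]]]
0.03 0.048 [[[171.0, 147.0], [219.0, 147.0], [225.0, 253.0], [182.0, 253.0]], [[159.0, 235.0], [173.0, 237.0], [167.0, 272.0], [153.0, 271.0]]]
0.03 0.058 [[[166.0, 150.0], [217.0, 150.0], [223.0, 260.0], [178.0, 260.0]], [[157.0, 235.0], [172.0, 236.0], [166.0, 272.0], [152.0, 271.0]]]
LL/LR wrist near-edge pred [[140.0, -104.0], [201.0, -103.0], [213.0, 113.0], [163.0, 112.0]] [[265.0, -103.0], [327.0, -103.0], [316.0, 114.0], [266.0, 113.0]]
[(60, array([158, 217]), array([267, 318])), (90, array([161, 219]), array([267, 316])), (104, array([163, 219]), array([267, 315]))]
```

C's left edge at cols 172-180 matches a home carton (z = 48 mm) shifted 3 mm to the -y wall, so it is seated. Now the lid: swing round behind it.

Emit:
{"api": "carry_out", "payload": {"steps": [[[0, 2, 2], 8.5, 1], [[1, 4.5, 1], 8.5, 1], [[1, 4.5, 0], 8.5, 1], [[1, 4.5, 0], 8.5, 1], [[1, 4.5, 0], 8.5, 1], [[1, 4.5, 0], 8.5, 1], [[1, 4.5, 0], 8.5, 1], [[1, 4.5, 0], 8.5, 1], [[1, 4.5, 0], 8.5, 1], [[1, 4.5, 0], 8.5, 1]]}}

```text
time: 26.55
position: [0.5667, 0.4056, 0.2379]
tool_rot: [0.994, -0.107, -0.008, 0.033]
ft_force: [0.4, 0.8, 0.3]
grip_width: 0.0004
```

```bash
python3 st.py
```

```text
t 26.55 tcp [0.5667 0.4056 0.2379] jaw -12.3 F [0.4 0.8 0.3] w 0.0004 q [ 0.48  0.66  1.2  -0.05  1.34  0.71]
tilt deg [-1.33 -3.61]
```

Emit:
{"api": "carry_out", "payload": {"steps": [[[0.6, 0.3, -4], 3, 1], [[0, 0.2, -4], 0, 1], [[0, 0, -2], 0, 1]]}}

```text
time: 26.85
position: [0.5716, 0.4241, 0.1402]
tool_rot: [0.997, -0.073, -0.002, 0.028]
ft_force: [-0.3, -0.4, -0.1]
grip_width: 0.0006
```

```bash
python3 st.py
```

```text
t 26.85 tcp [0.5716 0.4241 0.1402] jaw -8.3 F [-0.3 -0.4 -0.1] w 0.0006 q [ 0.5   0.77  1.25 -0.05  1.16  0.67]
tilt deg [-0.44 -3.13]
```

Emit:
{"api": "carry_out", "payload": {"steps": [[[-0.5, -3.5, -0.3], 0, 1], [[-0.3, -2, -0.2], 0, 1], [[-0.3, -2, -0.2], 0, 1], [[-0.3, -2, -0.1], 0, 1], [[-0.3, -2, -0.1], 0, 1], [[-0.3, -2, -0.1], 0, 1]]}}

```text
time: 27.45
position: [0.5454, 0.299, 0.1274]
tool_rot: [0.997, -0.068, -0.002, 0.022]
ft_force: [0.2, 3.2, 3.9]
grip_width: 0.0001
```

```bash
python3 st.py
```

```text
t 27.45 tcp [0.5454 0.299  0.1274] jaw -7.8 F [0.2 3.2 3.9] w 0.0001 q [ 0.34  0.68  1.52 -0.05  0.97  0.5 ]
tilt deg [-0.43 -2.51]
```

Emit:
{"api": "carry_out", "payload": {"steps": [[[-0.2, -1.5, 0.8], 0, 1], [[-0.2, -2, 0.2], 0, 1], [[-0.2, -2, 0], 0, 1], [[-0.2, -2, 0], 0, 1]]}}

```text
time: 27.85
position: [0.535, 0.2257, 0.1403]
tool_rot: [0.998, -0.067, -0.002, 0.02]
ft_force: [0.4, 1.4, 1.3]
grip_width: 0.0003
```

```bash
python3 - <<'E'
from st import *; from h import *; import case,pickle
o,a=st(); t=cams.camera("top"); s=cams.camera("scene"); pickle.dump((t,s),open("v12.pkl","wb"))
cv2.imwrite("pics/v12.png",s["pixels"][:,:,::-1])
E
```

```text
tilt deg [-0.37 -2.25]
t 27.85 tcp [0.535  0.2257 0.1403] jaw -7.7 F [0.4 1.4 1.3] w 0.0003 q [ 0.23  0.61  1.62 -0.05  0.92  0.39]
```

Emit:
{"api": "carry_out", "payload": {"steps": [[[-0.3, -2, -0.3], 0, 1], [[-0.3, -2, -0.4], 0, 1], [[-0.3, -2, -0.4], 0, 1], [[-0.2, -1.5, -0.8], 0, 1]]}}

```text
time: 28.35
position: [0.525, 0.1527, 0.1235]
tool_rot: [0.998, -0.067, 0.0, 0.019]
ft_force: [0.5, 1.3, 1.0]
grip_width: 0.0011
```

```bash
python3 st.py
```

```text
t 28.35 tcp [0.525  0.1527 0.1235] jaw -7.6 F [0.5 1.3 1. ] w 0.0011 q [ 0.1   0.6   1.73 -0.05  0.82  0.27]
tilt deg [-0.11 -2.13]
```

Emit:
{"api": "carry_out", "payload": {"steps": [[[0, -0.5, -1.5], 0, 1], [[0, -0.2, -1.5], 0, 1], [[0, 0, -1], 0, 1], [[0, 0, -0.5], 0, 1]]}}

```text
time: 28.75
position: [0.5249, 0.1448, 0.0771]
tool_rot: [0.998, -0.067, -0.0, 0.019]
ft_force: [-2.5, -2.1, 29.2]
grip_width: 0.0004
```

```bash
python3 st.py
```

```text
t 28.75 tcp [0.5249 0.1448 0.0771] jaw -7.7 F [-2.5 -2.1 29.2] w 0.0004 q [ 0.08  0.68  1.76 -0.06  0.71  0.26]
tilt deg [-0.15 -2.2 ]
```

Emit:
{"api": "carry_out", "payload": {"steps": [[[0, 0, 1], 0, 1], [[0, 0, 4], 0, 1], [[0, 0, 5], 0, 1], [[-1, -3, 4], 0, 1], [[-1, -4, 2], 0, 1], [[-1, -5, 0], 0, 1], [[-1, -5, 0], 0, 1], [[0, -5, 0], 0, 1], [[0, -5, 0], 0, 1], [[0, -5, 0], 0, 1]]}}

```text
time: 29.75
position: [0.4843, -0.1713, 0.2482]
tool_rot: [0.998, -0.058, 0.006, 0.02]
ft_force: [0.9, 0.4, -0.9]
grip_width: 0.0004
```

```bash
python3 - <<'E'
from st import *; from h import *; import casefit as cf
o,a=st(); t=cams.camera("top"); s=cams.camera("scene")
x=np.array([.5472,.1951,0,-.1444,.0557,-.0613])
d=cf.case.d
for n,c in(("top",t),("scene",s)):
    h=cv2.cvtColor(c["pixels"],cv2.COLOR_RGB2HSV); red=(((h[...,0]<10)|(h[...,0]>170))&(h[...,1]>110)).astype(np.uint8)
    k=proj(c,cf.rect(x,0,0,.246,.142,.055)); P0=proj(c,cf.rect(x,0,0,.246,.142,0))
    A=cv2.convexHull(np.vstack([k,P0]).astype(np.float32)); A=poly(A)[::4,::4]
    l=cv2.connectedComponents(red)[1]; cc=k.mean(0).astype(int); m=(l==l[cc[1]+5,cc[0]+12])
    print(n,"iou",round((A&m).sum()/(A|m).sum(),3),"mask bbox",np.argwhere(m).min(0)[::-1],np.argwhere(m).max(0)[::-1],"pred",np.vstack([k,P0]).min(0).round(0),np.vstack([k,P0]).max(0).round(0))
    # purple left loose and how far the bystanders' patches changed since the start
    pts={"cup":(.465,-.045,.015),"choc":(.681,-.119,.01),"spool":(.753,-.271,.01)}
    for b,q in pts.items():
        u,v=proj(c,[q])[0].astype(int); f=lambda I:I["pixels"][v-18:v+19,u-18:u+19].astype(np.uint8)
        r=cv2.matchTemplate(c["pixels"][v-26:v+27,u-26:u+27],f(d[n]),cv2.TM_CCOEFF_NORMED); _,mx,_,loc=cv2.minMaxLoc(r); print(" ",b,"shift px",loc[0]-8,loc[1]-8,round(mx,2))
cv2.imwrite("pics/end.png",np.hstack([s["pixels"][100:300,120:400],t["pixels"][120:320,80:360]])[:,:,::-1])
E
```

```text
tilt deg [ 0.59 -2.29]
t 29.75 tcp [ 0.4843 -0.1713  0.2482] jaw -6.6 F [ 0.9  0.4 -0.9] w 0.0004 q [-0.54  0.37  1.72 -0.03  1.03 -0.41]
top iou 0.682 mask bbox [141 206] [216 286] pred [140. 171.] [221. 287.]
  cup shift px 0 0 0.99
  choc shift px 0 0 1.0
  spool shift px 0 0 1.0
scene iou 0.008 mask bbox [0 0] [559 419] pred [174. 157.] [280. 227.]
  cup shift px 0 0 0.75
  choc shift px 0 0 1.0
  spool shift px 0 0 1.0
```

The viewer's limit is reached. The lid's gold band splits the red mask, so I'll redo the shut check numerically with the band included.

```bash
python3 - <<'E'
from st import *; from h import *; import casefit as cf
x=np.array([.5472,.1951,0,-.1444,.0557,-.0613])
t=cams.camera("top"); s=cams.camera("scene")
def lid(th):
    f=lambda u,l,h:(u,.071-l*np.cos(th)+h*np.sin(th),.023+l*np.sin(th)+h*np.cos(th))
    return cf.W(x,[f(u,l,h) for u in(-.123,.123) for l in(0,.142) for h in(0,.032)])
base=np.vstack([cf.rect(x,0,0,.246,.142,z) for z in(0,.023)])
for n,c in(("top",t),("scene",s)):
    h=cv2.cvtColor(c["pixels"],cv2.COLOR_RGB2HSV); m=((h[...,0]<10)|(h[...,0]>170))&(h[...,1]>110)
    P=proj(c,np.vstack([base,lid(0)])); u0,v0=P.min(0).astype(int)-10; u1,v1=P.max(0).astype(int)+10
    k=np.zeros(m.shape,np.uint8); k[v0:v1,u0:u1]=m[v0:v1,u0:u1]; k=cv2.morphologyEx(k,cv2.MORPH_CLOSE,np.ones((15,15)))
    l,st_=cv2.connectedComponentsWithStats(k)[1:3]; k=l==1+np.argmax(st_[1:,4])
    for th in(0,.03,.06,.1,.2,.4):
        A=poly(cv2.convexHull(proj(c,lid(th)).astype(np.float32)))|poly(cv2.convexHull(proj(c,base).astype(np.float32))); A=A[::4,::4]
        print(n,th,round((A&k).sum()/(A|k).sum(),3),end="; ")
    print(np.argwhere(k).min(0)[::-1],np.argwhere(k).max(0)[::-1],P.min(0).round(),P.max(0).round(), "white px in region",int((((h[...,1]<50)&(h[...,2]>150))[v0+10:v1-10,u0+10:u1-10]).sum()))
E
```

```text
tilt deg [ 0.73 -2.53]
top 0 0.978; top 0.03 0.975; top 0.06 0.97; top 0.1 0.961; top 0.2 0.94; top 0.4 0.896; [141 171] [221 286] [140. 171.] [221. 287.] white px in region 0
scene 0 0.439; scene 0.03 0.44; scene 0.06 0.441; scene 0.1 0.444; scene 0.2 0.447; scene 0.4 0.455; [164 146] [275 222] [174. 157.] [280. 227.] white px in region 140
```

```bash
python3 -c "
from rig import robot
print(robot.hand_in())"
```

```text
the job is handed in; nothing more can be done
None
```

The two long cartons are in the long row and the two short ones in the short row. The lid is shut and the job was handed in at about 30 s on the robot's clock.

**Before the cartons:** I pushed the lid further back, from about 1.98 to 2.08 rad, so the gripper would clear it at the hinge-side pockets.

**Cartons:** Each was lowered until it met the pocket floor, with a contact force of 8–31 N at about the expected home height, then released. The short carton next to the hinge ended about 3 mm off centre, against its pocket's -y wall. Its height and edges still match a carton lying flat and home.

**Lid:** The fingertips stopped at 55.1 mm with 29 N, and the shut lid's top should lie at 55 mm. The top view fits a fully shut lid best, with 0.978 overlap and less at every wider angle I tried.

**Bystanders:** The cup, chocolate and spool show no shift in either the top or the scene view. The cup's match in the scene view was weaker (0.75); I think the arm was partly in the way.

**Checks that failed or disagreed:**
- My scene-view check of the lid was unusable (overlap about 0.44 at every angle). I put this down to the arm and brown chocolate confusing the colour mask.
- A first top-view check gave only 0.68, apparently because the lid's gold band split the red area.
- I could not look at the final state, because the viewer's 12-picture limit had been reached.
- The tool tilted by up to about 6° over the run. I turned it half round before the last carton to undo this.

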